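Draw the flat battery pack out of its charging dock and fit it in the logger

ROBOT

A 6-joint arm with a two-finger parallel gripper is mounted at the origin on a cart in front of the work surface, level with it; the furniture and walls round the work are solid. World frame = base frame: x ahead of the robot, y to its left, z up, the work surface at z = 0. Lengths are in m, angles in rad, forces in N, time in s.
With the tool pointing down it reaches from about 0.25 to 0.775 m from the base axis. Payload 8.9 kg.
Tool frame: the origin (TCP) lies at the very end of the fingers, on their centre line; the grasp point (between the pads) lies 19 mm behind it; z points along the fingers, y is the line along which they close (so a half turn about z gives the same grasp; the last joint's range is limited). The gripper opens to 85 mm and grips with 20 to 120 N. Pads are 22 mm wide; open, the fingers measure 114 mm over their backs; the gripper's body (76 mm by 85 mm) begins 54 mm behind the grasp point. The pads swing forward as they close: fully open they stand 13 mm farther back than shut.
Start: joints at [-1.275, 0.291, -0.153, 1.127, 0, 1.431], TCP at [0.221, -0.476, 0.21] pointing down, gripper open.
Joint ranges: [-2.52, 2.52], [-0.91, 1.74], [-1.3, 1.37], [-1.96, 2.02], [-1.52, 1.47], [-3.14, 3.14]. Speed limits (rad/s): [2.22, 2.22, 2.79, 3.14, 3.14, 3.14].

INTERFACE

Orientations are given as [roll, pitch, yaw] about the fixed x, y, z axes, in that order (R = Rz(yaw) Ry(pitch) Rx(roll)).
In Python, from plant import monitor, camera, get_calibration, robot gives the robot as it stands. The module is installed in compiled form; this text tells all that it offers.
- The arm moves only by the tool play_rows, never from a script. Its argument "motion" is a list of rows, each a list of 7 numbers: the finger opening in m, from 0 to 0.0854, then the shift along the tool's x, y, z in m, then the turn, a rotation vector about the tool's x, y, z in rad. A call has exactly 8 rows; each row is the pose to reach, as a shift and turn from the pose commanded when the call began, along the tool's axes at that moment; what a row does not reach only later rows make up. A row lasts 1/10 s, in which the tool goes at most 50 mm and 8.59 degrees, less where a joint would pass 70% of its speed; a pose out of reach is approached as far as the arm can. A call with a gripper value outside its range is refused whole. The fingers move at their own pace and stop on an object; "grip_force" is the grip in N (left out, the last holds). Time passes only in rows, so rows that repeat a pose let the fingers close, or fill a call up. It gives the time, the measured TCP pose, the force, the opening and the grip force at its end, in the units of the state.
- monitor.observe(): the state, without advancing time (a new reading comes with each control period).
- camera(name): name is "scene" or "top" or "wrist"; returns the picture (420x560x3 uint8, blue, green, red); there is no depth.
- get_calibration(name): a dict with "K" (3x3 intrinsics, pixels), "D" ([k1, k2, p1, p2, k3] as OpenCV has them; the pictures are not rectified), "extrinsics" (4x4, takes a point from camera to world coordinates); the wrist camera has in their place "hand_eye" (4x4, takes a point from camera to tool coordinates, whose origin is the TCP and whose axes are the flange's). Camera axes: x right, y up, looking along -z (the intrinsics and any distortion apply to the point x, -y, -z); pixel columns grow to the right and rows downward; lengths in m; the calibration is good to about 2 mm. A picture is of the moment at which its call begins: read the wrist's pose just before it. get_calibration takes no time and is no camera call.
- robot.job_done(): hands the job in; it is judged then, once.
The state is a dict: "clock": time; "joints": joint angles; "qvel": joint speeds; "effort": joint torques, N m; "tool_pos": TCP position; "orientation": TCP orientation; "ft_force": force on the tool from outside, world axes, zero at the start; "moment": the same for the moment, N m; "opening": opening from 0.0 (shut) to 1.0 (fully open); "finger_force": force on a finger pad.
Only numpy, scipy, OpenCV 4.12 (cv2) and the standard library are available. Lean on these libraries where they do the work, as an engineer would, in place of code of your own. Each camera call takes 0.05 s, during which the arm holds its last target. There are 200 camera calls.

TASK

The flat battery pack is charged: with the fingertips on its thumb pad, slide it out over the open front edge of the grey charging dock until enough of it overhangs to pinch by its sides, draw it straight out, and lay it fully down in the battery bay of the yellow pressure logger, contacts towards the logger's contacts. Press no harder than the sliding needs, so that the dock is not strained, do not let the pack fall on the bench, and leave the bottles, tweezers and pen where they are.

Things in the scene. Friction and masses are not known exactly. Their poses are not given: they have to be found in the camera images.
- pack: flat black battery pack with an orange front end and brass contacts at the rear end; loose, 116 (x) x 56 (y) x 18 (z) mm, about 0.2 kg. Origin: centre of its underside; x runs from the orange end (-x) to the contact end (+x), z up. In the middle of its top a ribbed rubber thumb pad, 44 x 34 mm, 1.5 mm proud, on which fingertips hold (friction about 1); its hard skin slides easily (0.25).
- pack_front (a point): centre of the pack's orange front end face, 58 mm ahead of the pack's centre, at half its thickness
- pack_contacts (a point): centre of the pack's rear end face with the brass contacts, 58 mm behind the pack's centre, at half its thickness
- dock: grey charging dock fixed to the bench, 150 (x) x 84 (y) mm, deck 30 mm high, rear head 64 mm. Origin: centre of its underside; open front towards -x. The pack lies on the deck in a channel 58 mm wide, 118 mm long, between rails with lips over its long edges, so it cannot be pinched or lifted inside; it leaves only through the front. More than 30 N between pack and dock is too much.
- dock_mouth (a point): middle of the dock's front edge at deck height: 30 mm above the bench, 75 mm ahead of the dock's centre; axes as the dock's. The docked pack's front end lies 1 mm inside it. The lips' tops are 52.5 mm above the bench (4.5 mm above the pack's top); 48 mm of the pack's width is open between them. Under the lips the pack has 1.5 mm play in height, and 1 mm at each side.
- dock_ball (a point): top of the spring ball in the deck, hidden under the docked pack: it stands 2.5 mm up into a groove in the pack's underside and holds it. A pull of about 8 N frees the pack; then only friction remains. With a downward press kept at about 18 to 24 N the thumb pad carries it along; less slips. The deck floats on springs: it gives from 5 N on, 20 N per mm, 1.5 mm at most.
- logger: yellow pressure logger fixed to the bench, 176 (x) x 84 (y) mm. Origin: centre of its underside. At the rear (+x) its head, 51 mm high, with a dark display; before it the open battery bay, 120 (x) x 60 (y) mm, floor 24 mm above the bench, with an end wall and four corner guides, 12 mm straight, then flared outward, to 19 mm above the floor.
- bay (a point): centre of the bay's floor, where the centre of the pack's underside belongs: 22 mm ahead of the logger's centre, 24 mm above the bench; axes as the logger's. The seated pack's contacts point to +x. From 11 to 71 mm behind the bay's front wall both sides are cut away down to the bench for the fingers; the floor is 48 mm wide there.
- dropper_bottle: small brown dropper bottle, 31 mm across, 87 mm high, standing; leave it alone
- wash_bottle: white wash bottle with a blue cap and bent spout, 68 x 113 x 197 mm, standing; leave it alone
- tweezers: steel tweezers, 126 mm long, lying between dock and logger; leave them alone
- pen_click: red click pen, 145 mm long, lying behind dock and logger; leave it alone
Mind the look-alikes: they are no part of the job. What is shaped like the pack but blue is not meant.

How it is judged:
On the way, in this order (a step that is already met when the one before it is completed fails the run):
1. the pack, still lying in the dock, overhangs the dock's front edge by 30 mm or more (x of pack_front in the frame of dock_mouth below -0.03 m and x of pack_contacts in the frame of dock_mouth above 0.01 m and height (world z) of pack below 0.036 m), for 0.1 s.
2. the pack is out of the dock and lifted clear of it (height (world z) of pack above 0.05 m and not (contact force between pack and dock above 0.1 N)), for 0.1 s.
At the end, for the whole second after the job is handed in: the pack lies flat on the floor of the logger's bay: centre within 5 mm of the bay's centre, within 2.5 mm of the floor, tilted less than 0.05 rad, in line with the bay to 0.09 rad, contacts towards the logger's head, at rest (horizontal distance between pack and bay below 0.005 m and z of pack in the frame of bay between -0.003 and 0.0025 m and angle between pack's own z axis and vertical below 0.05 rad and angle between the x axis of pack and the x axis of bay, either way round below 0.09 rad and x of pack_contacts in the frame of bay above 0.04 m and linear speed of pack below 0.01 m/s); the robot touches nothing.
It fails at once if more than 30 N between the pack and the dock (pressed too hard or jammed) (contact force between pack and dock above 30 N).
It fails at once if the pack fell on the bench (height (world z) of pack below 0.015 m).
It fails at once if a bystander (dropper bottle, wash bottle, tweezers or pen) was moved by more than 20 mm (distance of any of dropper_bottle, wash_bottle, tweezers, pen_click from where it was at the start of the episode above 0.02 m).
It also fails if it takes over 72 s, if anything falls off the work surface, if the arm or the gripper's body presses on something with over 40 N, if the wrist force passes 120 N, or if a joint passes its speed limit or range.

## Working session

There is one attempt and no reset: what is moved stays moved. The work goes in short steps, Python scripts to look and compute and a tool call to move; the robot and the scene stay as the last step left them, time stands still between calls to the robot, and variables do not carry over. Pictures are saved under pics/ and viewed, at most 10 in all, crops included, and the job is handed in when it is done.

Besides the shell and the picture viewer there is one more tool, called as name(argument=value, ...), one argument or row to a line, values as JSON. play_rows: Moves the arm, as the interface text tells. Its arguments: {"type":"object","properties":{"motion":{"type":"array"},"grip_force":{"type":"number"}},"required":["motion"]}

```bash
mkdir -p pics
python3 - <<'E'
from plant import monitor,camera,get_calibration
import cv2,numpy as np
print(monitor.observe())
for n in ["top","scene"]:
    cv2.imwrite(f"pics/{n}0.png",camera(n)); c=get_calibration(n); print(n,c)
print(get_calibration("wrist"))
E
```

```text
{'clock': 0.0, 'joints': array([-1.27532885e+00,  2.91263371e-01, -1.54140756e-01,  1.12666509e+00,
       -2.61428236e-05,  1.43147857e+00]), 'qvel': array([ 0.00037804,  0.00138318,  0.00016807, -0.0006448 ,  0.00101312,
        0.0012522 ]), 'effort': array([ 5.54303660e-04, -5.37143576e+01,  3.31375229e+01,  1.59673876e-02,
       -1.83983170e-04,  1.10102860e-05]), 'tool_pos': array([ 0.22099021, -0.47571774,  0.2097357 ]), 'orientation': array([-3.14032846e+00, -1.50874039e-04,  4.34785159e-01]), 'ft_force': array([ 1.01754233, -0.39672912,  0.13706063]), 'moment': array([-0.10087977,  0.00534225, -0.00640468]), 'finger_force': 0.0, 'opening': 1.001140658716656}
top {'K': array([[490.93905682,   0.        , 281.95040093],
       [  0.        , 490.93905682, 211.59706074],
       [  0.        ,   0.        ,   1.        ]]), 'D': array([-0.13017846,  0.        ,  0.        ,  0.        ,  0.        ]), 'extrinsics': array([[ 0.00348814,  0.98966347, -0.14336684,  0.48878815],
       [-0.99997201,  0.00440093,  0.00605024, -0.04784445],
       [ 0.00661865,  0.14334172,  0.989651
[... 475 characters left out ...]
07,  0.88738164,  0.4605044 ,  0.52922835],
       [ 0.        ,  0.        ,  0.        ,  1.        ]])}
{'K': array([[307.66156764,   0.        , 274.83661711],
       [  0.        , 307.66156764, 209.70084057],
       [  0.        ,   0.        ,   1.        ]]), 'D': array([-0.04593829,  0.        ,  0.        ,  0.        ,  0.        ]), 'hand_eye': array([[-4.55301831e-04,  9.64534229e-01,  2.63957410e-01,
         6.69621875e-02],
       [ 9.99999674e-01,  6.15261441e-04, -5.23338357e-04,
        -3.54760296e-04],
       [-6.67180575e-04,  2.63957085e-01, -9.64534194e-01,
        -1.62941037e-01],
       [ 0.00000000e+00,  0.00000000e+00,  0.00000000e+00,
         1.00000000e+00]])}
```

View pics/top0.png

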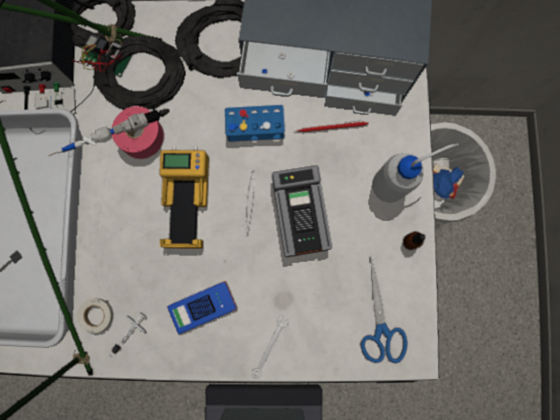

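View pics/scene0.png

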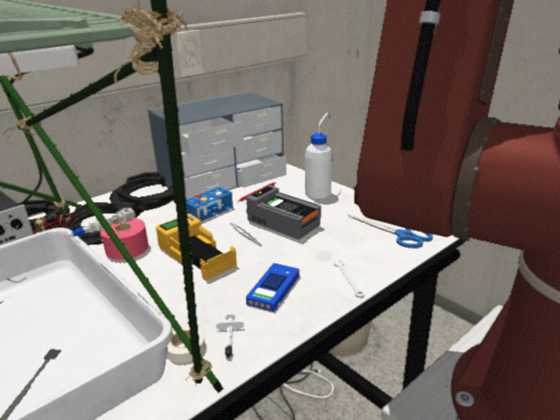

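The top view shows the dock centred near (302,213) with its head at the far end, the logger near (184,200) and the blue look-alike at (202,307). I'll enlarge the dock and logger.

```bash
cat > h.py <<'E'
from plant import monitor,camera,get_calibration
import cv2,numpy as np
from scipy.spatial.transform import Rotation as R
def pose():
    s=monitor.observe(); T=np.eye(4); T[:3,:3]=R.from_euler('xyz',s['orientation']).as_matrix(); T[:3,3]=s['tool_pos']; return T
def ext(n,T=None):
    c=get_calibration(n); return c['extrinsics'] if n!='wrist' else T@c['hand_eye']
def px2w(n,uv,z,T=None):
    c=get_calibration(n); E=ext(n,T)
    p=cv2.undistortPoints(np.array(uv,float).reshape(-1,1,2),c['K'],c['D'])[:,0]
    d=np.c_[p[:,0],-p[:,1],-np.ones(len(p))]@E[:3,:3].T; o=E[:3,3]
    return o+d*((np.broadcast_to(z,len(p))-o[2])/d[:,2])[:,None]
def w2px(n,P,T=None):
    c=get_calibration(n); E=ext(n,T); q=(np.array(P,float).reshape(-1,3)-E[:3,3])@E[:3,:3]
    q=q*[1,-1,-1]; return cv2.projectPoints(q,np.zeros(3),np.zeros(3),c['K'],c['D'])[0][:,0]
E
python3 - <<'E'
import cv2
a=cv2.imread('pics/top0.png')
b=cv2.resize(a[140:270,150:340],None,fx=4,fy=4,interpolation=cv2.INTER_CUBIC)
cv2.imwrite('pics/topc.png',b)
E
```

```text
(no output)
```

View pics/topc.png

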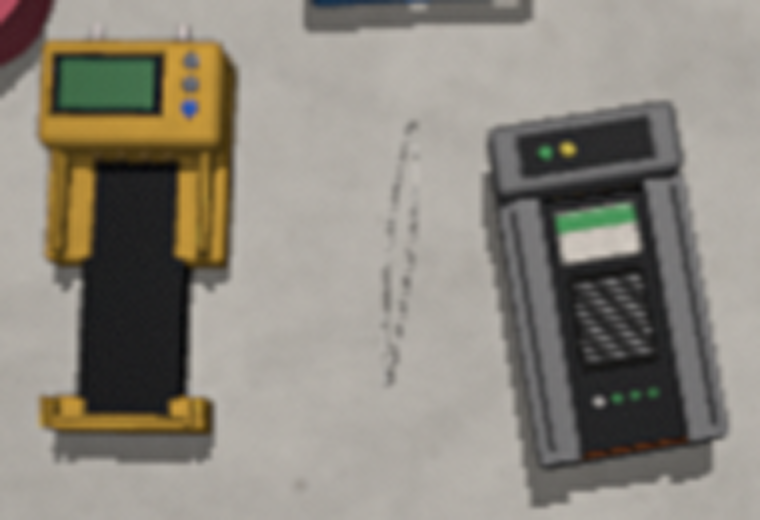

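Run:
```python
from h import *
from scipy.optimize import least_squares
def fit(uv,L,x0):
    uv=np.array(uv)/4+[150,140]; L=np.array(L)/1000.
    def W(p): return np.c_[L[:,:2]@R.from_euler('z',p[2]).as_matrix()[:2,:2].T+p[:2],L[:,2]]
    f=lambda p:(w2px('top',W(p))-uv).ravel()
    r=least_squares(f,x0,loss='soft_l1'); return r.x,r.fun.round(1)
d,e=fit([(545,466),(725,436),(490,130),(675,102)],[(-75,42,52.5),(-75,-42,52.5),(75,42,64),(75,-42,64)],[.45,-.1,.1]); print(d,e)
l,e=fit([(42,43),(222,43),(82,330),(187,330),(45,262),(225,262)],[(88,42,51),(88,-42,51),(-41,24,24),(-41,-24,24),(-11,42,43),(-11,-42,43)],[.45,.1,0]); print(l,e)
print(px2w('top',[[150+x/4,140+y/4] for x,y in [(573,280),(645,275),(655,358),(585,363),(412,122),(390,385)]],[.0495]*4+[0,0]))
```

```text
[ 0.61395244 -0.08876467  0.16035373] [-0.9  0.4  1.5  0.3 -0.4 -0.3  0.3 -0.5]
[0.63607284 0.12536609 0.00678569] [-0.2 -0.1  0.8 -0.4  0.6  0.6  0.4  0.6 -1.9 -0.2 -0.5 -0.4]
[[ 0.61627721 -0.07309874  0.0495    ]
 [ 0.6186608  -0.10501645  0.0495    ]
 [ 0.58170264 -0.10924912  0.0495    ]
 [ 0.57937424 -0.07839252  0.0495    ]
 [ 0.69899789  0.00176774  0.        ]
 [ 0.57391516  0.0104714   0.        ]]
```

play_rows(
  motion=[
    [0,0.045,-0.017,0,0,0,0.03],
    [0,0.09,-0.034,0,0,0,0.07],
    [0,0.135,-0.05,0,0,0,0.11],
    [0,0.18,-0.067,0,0,0,0.15],
    [0,0.225,-0.084,0,0,0,0.19],
    [0,0.27,-0.1,0,0,0,0.23],
    [0,0.315,-0.118,0,0,0,0.275],
    [0,0.36,-0.135,0,0,0,0.275],
  ],
)

```text
clock: 0.9
tool_pos: [0.4918, -0.2002, 0.2102]
orientation: [-3.141, 0.0, 0.158]
ft_force: [1.0, -1.4, -0.1]
opening: -0.0
finger_force: 0.0
```

play_rows(
  motion=[
    [0,0.03,-0.022,0.01,0,0,0],
    [0,0.062,-0.045,0.025,0,0,0],
    [0,0.093,-0.068,0.04,0,0,0],
    [0,0.124,-0.0914,0.06,0,0,0],
    [0,0.124,-0.0914,0.06,0,0,0],
    [0,0.124,-0.0914,0.06,0,0,0],
    [0,0.124,-0.0914,0.06,0,0,0],
    [0,0.124,-0.0914,0.06,0,0,0],
  ],
)

```text
clock: 1.7
tool_pos: [0.5984, -0.0931, 0.151]
orientation: [3.141, -0.001, 0.158]
ft_force: [0.6, -0.0, 0.0]
opening: -0.003
finger_force: 0.0
```

Run:
```python
from h import *
T=pose(); s=monitor.observe(); print(s['tool_pos'],s['orientation'],s['ft_force']); cv2.imwrite('pics/w1.png',camera('wrist')); np.save('w1.npy',T)
```

```text
[ 0.59843345 -0.09308561  0.15102616] [ 3.14109889e+00 -6.79843945e-04  1.58480720e-01] [ 0.61894485 -0.03891517  0.03506082]
```

View pics/w1.png

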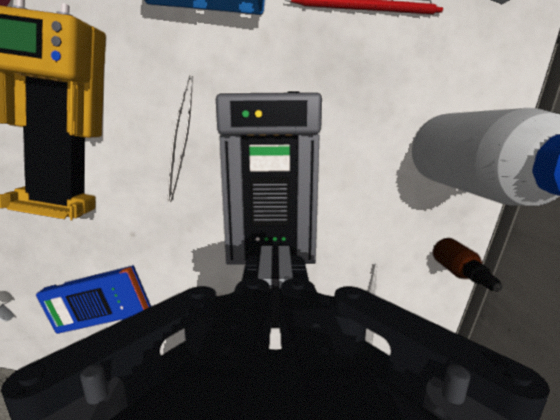

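The wrist view shows the dock straight: head back corners at (217,95) and (321,95), front lip corners at (226,263) and (317,263), and thumb pad ribs at (253,182)-(288,221).

Run:
```python
from h import *
T=np.load('w1.npy')
P=px2w('wrist',[(217,97),(321,97),(226,263),(317,263),(253,182),(288,182),(253,221),(288,221)],[.064]*2+[.0525]*2+[.0495]*4,T)
print(P); print(P[:4].mean(0),P[4:].mean(0))
print((np.c_[P,np.ones(8)]@np.linalg.inv(T).T)[:,:3].round(4))
```

```text
[[ 0.6789335  -0.03486081  0.064     ]
 [ 0.69151231 -0.11406508  0.064     ]
 [ 0.53618988 -0.05694167  0.0525    ]
 [ 0.54943749 -0.14025793  0.0525    ]
 [ 0.61476122 -0.07102643  0.0495    ]
 [ 0.61954474 -0.10110673  0.0495    ]
 [ 0.57956878 -0.07596836  0.0495    ]
 [ 0.58451839 -0.10708984  0.0495    ]]
[ 0.61401829 -0.08653137  0.05825   ] [ 0.59959828 -0.08879784  0.0495    ]
[[ 0.0886 -0.0448  0.0871]
 [ 0.0885  0.0354  0.0871]
 [-0.0558 -0.0456  0.0985]
 [-0.0559  0.0388  0.0985]
 [ 0.0195 -0.0193  0.1015]
 [ 0.0195  0.0112  0.1015]
 [-0.016  -0.0199  0.1015]
 [-0.016   0.0116  0.1015]]
```

play_rows(
  motion=[
    [0,0.003,-0.001,0.02,0,0,0],
    [0,0.006,-0.002,0.045,0,0,0],
    [0,0.011,-0.004,0.07,0,0,0],
    [0,0.011,-0.004,0.085,0,0,0],
    [0,0.011,-0.004,0.093,0,0,0],
    [0,0.011,-0.004,0.096,0,0,0],
    [0,0.011,-0.004,0.098,0,0,0],
    [0,0.011,-0.004,0.098,0,0,0],
  ],
)

```text
clock: 2.55
tool_pos: [0.6093, -0.0867, 0.053]
orientation: [3.141, -0.001, 0.159]
ft_force: [0.3, -0.1, 0.3]
opening: -0.002
finger_force: 0.0
```

play_rows(
  motion=[
    [0,0,0,0.0005,0,0,0],
    [0,0,0,0.001,0,0,0],
    [0,0,0,0.0015,0,0,0],
    [0,0,0,0.002,0,0,0],
    [0,0,0,0.002,0,0,0],
    [0,0,0,0.002,0,0,0],
    [0,0,0,0.002,0,0,0],
    [0,0,0,0.002,0,0,0],
  ],
)

```text
clock: 3.35
tool_pos: [0.6089, -0.0864, 0.0503]
orientation: [-3.142, 0.0, 0.16]
ft_force: [0.3, -0.2, 0.3]
opening: -0.002
finger_force: 0.0
```

play_rows(
  motion=[
    [0,0,0,0.0002,0,0,0],
    [0,0,0,0.0004,0,0,0],
    [0,0,0,0.0006,0,0,0],
    [0,0,0,0.0008,0,0,0],
    [0,0,0,0.001,0,0,0],
    [0,0,0,0.001,0,0,0],
    [0,0,0,0.001,0,0,0],
    [0,0,0,0.001,0,0,0],
  ],
)

```text
clock: 4.15
tool_pos: [0.6089, -0.0864, 0.0493]
orientation: [3.142, 0.0, 0.16]
ft_force: [0.1, -0.4, -0.5]
opening: -0.001
finger_force: 0.0
```

play_rows(
  motion=[
    [0,0,0,0.0002,0,0,0],
    [0,0,0,0.0004,0,0,0],
    [0,0,0,0.0005,0,0,0],
    [0,0,0,0.0005,0,0,0],
    [0,0,0,0.0005,0,0,0],
    [0,0,0,0.0005,0,0,0],
    [0,0,0,0.0005,0,0,0],
    [0,0,0,0.0005,0,0,0],
  ],
)

```text
clock: 4.95
tool_pos: [0.6089, -0.0864, 0.0488]
orientation: [-3.142, 0.0, 0.16]
ft_force: [-0.3, -0.1, -0.3]
opening: -0.004
finger_force: 0.0
```

play_rows(
  motion=[
    [0,0,0,0.0002,0,0,0],
    [0,0,0,0.0004,0,0,0],
    [0,0,0,0.0006,0,0,0],
    [0,0,0,0.0007,0,0,0],
    [0,0,0,0.0007,0,0,0],
    [0,0,0,0.0007,0,0,0],
    [0,0,0,0.0007,0,0,0],
    [0,0,0,0.0007,0,0,0],
  ],
)

```text
clock: 5.75
tool_pos: [0.6089, -0.0864, 0.0481]
orientation: [3.142, -0.0, 0.16]
ft_force: [-0.3, 0.1, 0.2]
opening: -0.002
finger_force: 0.0
```

play_rows(
  motion=[
    [0,0,0,0.0002,0,0,0],
    [0,0,0,0.0004,0,0,0],
    [0,0,0,0.0006,0,0,0],
    [0,0,0,0.0007,0,0,0],
    [0,0,0,0.0007,0,0,0],
    [0,0,0,0.0007,0,0,0],
    [0,0,0,0.0007,0,0,0],
    [0,0,0,0.0007,0,0,0],
  ],
)

```text
clock: 6.55
tool_pos: [0.6089, -0.0864, 0.0474]
orientation: [3.142, -0.0, 0.16]
ft_force: [0.0, -0.0, 0.7]
opening: -0.003
finger_force: 0.0
```

play_rows(
  motion=[
    [0,0,0,0.0002,0,0,0],
    [0,0,0,0.0004,0,0,0],
    [0,0,0,0.0006,0,0,0],
    [0,0,0,0.0006,0,0,0],
    [0,0,0,0.0006,0,0,0],
    [0,0,0,0.0006,0,0,0],
    [0,0,0,0.0006,0,0,0],
    [0,0,0,0.0006,0,0,0],
  ],
)

```text
clock: 7.35
tool_pos: [0.6089, -0.0864, 0.0468]
orientation: [-3.142, 0.0, 0.16]
ft_force: [-0.3, 0.5, 0.8]
opening: -0.007
finger_force: 0.0
```

play_rows(
  motion=[
    [0,0,0,0.0002,0,0,0],
    [0,0,0,0.0004,0,0,0],
    [0,0,0,0.0005,0,0,0],
    [0,0,0,0.0005,0,0,0],
    [0,0,0,0.0005,0,0,0],
    [0,0,0,0.0005,0,0,0],
    [0,0,0,0.0005,0,0,0],
    [0,0,0,0.0005,0,0,0],
  ],
)

```text
clock: 8.15
tool_pos: [0.6089, -0.0864, 0.0463]
orientation: [3.142, 0.0, 0.16]
ft_force: [0.5, 0.0, 0.3]
opening: -0.002
finger_force: 0.0
```

Run:
```python
from h import *
s=monitor.observe(); print(s['tool_pos'],s['ft_force'])
a=camera('wrist')[60:300,170:370]; b=camera('scene')[150:270,200:370]
cv2.imwrite('pics/w2.png',np.hstack([cv2.resize(a,(400,480)),cv2.resize(b,(400,480))]))
```

```text
[ 0.60889462 -0.08641826  0.04631179] [0.46552833 0.02618415 0.25554564]
```

View pics/w2.png

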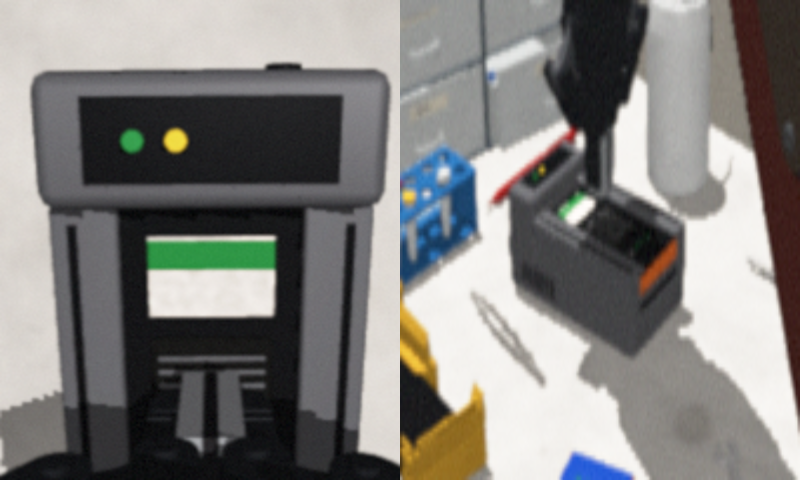

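The wrist view has the shut fingers centred over the pad ribs. In the scene view the tip seems to be above the pack, near full-image pixel (283,198). I'll compare that with the projected TCP.

Run:
```python
from h import *
T=pose(); p=T[:3,3]
for dz in (0,.005,.01,.02): print(dz,((w2px('scene',p+[0,0,dz])[0]-[200,150])*[400/170,4]).round(), ((w2px('wrist',p+[0,0,dz],T)[0]-[170,60])*2).round())
c,s=np.cos(.16),np.sin(.16)
D=np.array([.614,-.0875,0])
for l in [(-75,42,52.5),(-75,-42,52.5),(75,-42,64),(75,42,64),(-75,28,48),(-75,-28,48),(-16,0,49.5),(-75,42,0)]:
    l=np.array(l)/1000; P=D+[c*l[0]-s*l[1],s*l[0]+c*l[1],l[2]]
    print(l,((w2px('scene',P)[0]-[200,150])*[400/170,4]).round(),((w2px('wrist',P,T)[0]-[170,60])*2).round())
```

```text
0 [199. 224.] [211. 375.]
0.005 [199. 216.] [211. 382.]
0.01 [198. 208.] [211. 389.]
0.02 [198. 192.] [211. 405.]
[-0.075   0.042   0.0525] [232. 278.] [ 81. 594.]
[-0.075  -0.042   0.0525] [287. 219.] [353. 594.]
[ 0.075 -0.042  0.064] [163. 134.] [406.  73.]
[0.075 0.042 0.064] [106. 184.] [32. 73.]
[-0.075  0.028  0.048] [242. 275.] [128. 584.]
[-0.075 -0.028  0.048] [278. 236.] [306. 584.]
[-0.016   0.      0.0495] [209. 223.] [218. 416.]
[-0.075  0.042  0.   ] [233. 365.] [108. 497.]
```

play_rows(
  motion=[
    [0,0,0,0.0002,0,0,0],
    [0,0,0,0.0004,0,0,0],
    [0,0,0,0.0006,0,0,0],
    [0,0,0,0.0008,0,0,0],
    [0,0,0,0.0008,0,0,0],
    [0,0,0,0.0008,0,0,0],
    [0,0,0,0.0008,0,0,0],
    [0,0,0,0.0008,0,0,0],
  ],
)

```text
clock: 9.05
tool_pos: [0.6089, -0.0864, 0.0455]
orientation: [3.142, -0.0, 0.16]
ft_force: [0.3, 0.3, 0.2]
opening: -0.0
finger_force: 0.0
```

play_rows(
  motion=[
    [0,0,0,0.0002,0,0,0],
    [0,0,0,0.0004,0,0,0],
    [0,0,0,0.0006,0,0,0],
    [0,0,0,0.0008,0,0,0],
    [0,0,0,0.0008,0,0,0],
    [0,0,0,0.0008,0,0,0],
    [0,0,0,0.0008,0,0,0],
    [0,0,0,0.0008,0,0,0],
  ],
)

```text
clock: 9.85
tool_pos: [0.6089, -0.0864, 0.0447]
orientation: [-3.142, 0.0, 0.16]
ft_force: [-0.2, 0.5, -0.4]
opening: -0.002
finger_force: 0.0
```

play_rows(
  motion=[
    [0,0,0,0.0002,0,0,0],
    [0,0,0,0.0004,0,0,0],
    [0,0,0,0.0006,0,0,0],
    [0,0,0,0.0008,0,0,0],
    [0,0,0,0.0009,0,0,0],
    [0,0,0,0.0009,0,0,0],
    [0,0,0,0.0009,0,0,0],
    [0,0,0,0.0009,0,0,0],
  ],
)

```text
clock: 10.65
tool_pos: [0.6089, -0.0864, 0.0438]
orientation: [-3.142, -0.0, 0.16]
ft_force: [1.3, -0.1, -0.2]
opening: -0.0
finger_force: 0.0
```

Run:
```python
from h import *
a=camera('wrist')[190:290,220:320]; b=camera('scene')[180:240,250:320]; 
f=lambda a:cv2.convertScaleAbs(cv2.resize(a,(400,400),interpolation=cv2.INTER_CUBIC),alpha=1.6,beta=30)
cv2.imwrite('pics/w3.png',np.hstack([f(a),f(b)]))
T=pose();print(w2px('scene',T[:3,3]),w2px('wrist',T[:3,3],T))
```

```text
[[284.48324935 207.07347092]] [[275.41065329 247.52932587]]
```

View pics/w3.png

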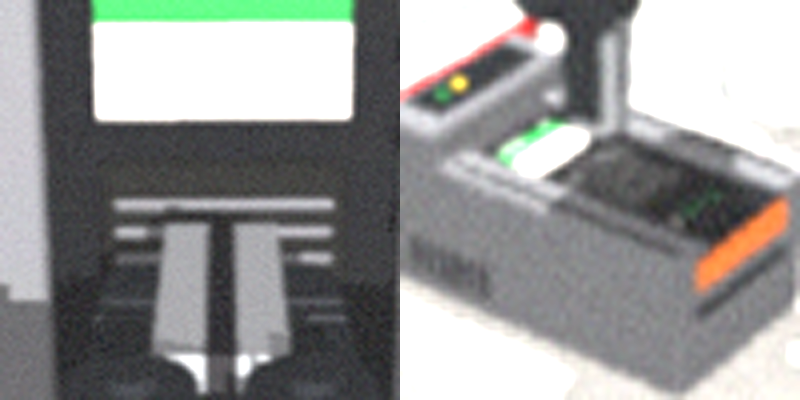

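Both views put the real tip well above the pad: the scene tip edge is near (287,199.5), against a predicted 207. That leaves a gap of more than 10 mm, so I'll keep descending.

play_rows(
  motion=[
    [0,0,0,0.0008,0,0,0],
    [0,0,0,0.0016,0,0,0],
    [0,0,0,0.0024,0,0,0],
    [0,0,0,0.003,0,0,0],
    [0,0,0,0.0035,0,0,0],
    [0,0,0,0.004,0,0,0],
    [0,0,0,0.0045,0,0,0],
    [0,0,0,0.0045,0,0,0],
  ],
)

```text
clock: 11.55
tool_pos: [0.6089, -0.0864, 0.0392]
orientation: [-3.142, 0.0, 0.16]
ft_force: [-0.4, 1.1, -0.8]
opening: -0.001
finger_force: 0.0
```

Run:
```python
from h import *
a=camera('wrist')[190:290,220:320]; b=camera('scene')[180:240,250:320]; 
f=lambda a:cv2.convertScaleAbs(cv2.resize(a,(400,400),interpolation=cv2.INTER_CUBIC),alpha=1.6,beta=30)
cv2.imwrite('pics/w4.png',np.hstack([f(a),f(b)]))
T=pose();print(T[2,3],monitor.observe()['ft_force'],w2px('scene',T[:3,3]))
```

```text
0.03931365398760491 [-0.43640857  0.63544767 -0.25729397] [[284.52144889 208.88055435]]
```

View pics/w4.png

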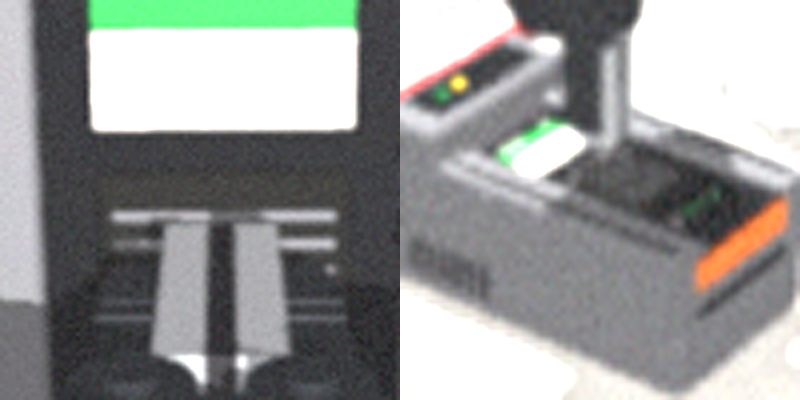

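play_rows(
  motion=[
    [0,0,0,0.0002,0,0,0],
    [0,0,0,0.0004,0,0,0],
    [0,0,0,0.0006,0,0,0],
    [0,0,0,0.0008,0,0,0],
    [0,0,0,0.001,0,0,0],
    [0,0,0,0.001,0,0,0],
    [0,0,0,0.001,0,0,0],
    [0,0,0,0.001,0,0,0],
  ],
)

```text
clock: 12.45
tool_pos: [0.6089, -0.0864, 0.0383]
orientation: [3.142, -0.0, 0.16]
ft_force: [-0.5, 0.2, 0.5]
opening: -0.002
finger_force: 0.0
```

play_rows(
  motion=[
    [0,0,0,0.0002,0,0,0],
    [0,0,0,0.0004,0,0,0],
    [0,0,0,0.0006,0,0,0],
    [0,0,0,0.0008,0,0,0],
    [0,0,0,0.001,0,0,0],
    [0,0,0,0.001,0,0,0],
    [0,0,0,0.001,0,0,0],
    [0,0,0,0.001,0,0,0],
  ],
)

```text
clock: 13.25
tool_pos: [0.6089, -0.0864, 0.0373]
orientation: [3.142, 0.0, 0.16]
ft_force: [-0.1, 0.4, 0.0]
opening: -0.003
finger_force: 0.0
```

play_rows(
  motion=[
    [0,0,0,0.0002,0,0,0],
    [0,0,0,0.0004,0,0,0],
    [0,0,0,0.0006,0,0,0],
    [0,0,0,0.0008,0,0,0],
    [0,0,0,0.001,0,0,0],
    [0,0,0,0.001,0,0,0],
    [0,0,0,0.001,0,0,0],
    [0,0,0,0.001,0,0,0],
  ],
)

```text
clock: 14.05
tool_pos: [0.6089, -0.0864, 0.0363]
orientation: [-3.142, 0.0, 0.16]
ft_force: [-0.5, -0.9, 0.0]
opening: 0.004
finger_force: 0.0
```

play_rows(
  motion=[
    [0,0,0,0.0002,0,0,0],
    [0,0,0,0.0004,0,0,0],
    [0,0,0,0.0006,0,0,0],
    [0,0,0,0.0008,0,0,0],
    [0,0,0,0.001,0,0,0],
    [0,0,0,0.001,0,0,0],
    [0,0,0,0.001,0,0,0],
    [0,0,0,0.001,0,0,0],
  ],
)

```text
clock: 14.85
tool_pos: [0.6089, -0.0864, 0.0353]
orientation: [3.142, 0.0, 0.16]
ft_force: [0.1, 0.4, -0.1]
opening: -0.001
finger_force: 0.0
```

play_rows(
  motion=[
    [0,0,0,0.0002,0,0,0],
    [0,0,0,0.0004,0,0,0],
    [0,0,0,0.0006,0,0,0],
    [0,0,0,0.0008,0,0,0],
    [0,0,0,0.001,0,0,0],
    [0,0,0,0.001,0,0,0],
    [0,0,0,0.001,0,0,0],
    [0,0,0,0.001,0,0,0],
  ],
)

```text
clock: 15.65
tool_pos: [0.6089, -0.0864, 0.0343]
orientation: [3.142, 0.0, 0.16]
ft_force: [0.2, -0.2, 0.3]
opening: 0.002
finger_force: 0.0
```

play_rows(
  motion=[
    [0,0,0,0.0002,0,0,0],
    [0,0,0,0.0004,0,0,0],
    [0,0,0,0.0006,0,0,0],
    [0,0,0,0.0008,0,0,0],
    [0,0,0,0.001,0,0,0],
    [0,0,0,0.001,0,0,0],
    [0,0,0,0.001,0,0,0],
    [0,0,0,0.001,0,0,0],
  ],
)

```text
clock: 16.45
tool_pos: [0.6089, -0.0864, 0.0333]
orientation: [3.142, -0.0, 0.16]
ft_force: [0.0, 0.6, 0.3]
opening: 0.0
finger_force: 0.0
```

play_rows(
  motion=[
    [0,0,0,0.0002,0,0,0],
    [0,0,0,0.0004,0,0,0],
    [0,0,0,0.0006,0,0,0],
    [0,0,0,0.0008,0,0,0],
    [0,0,0,0.001,0,0,0],
    [0,0,0,0.001,0,0,0],
    [0,0,0,0.001,0,0,0],
    [0,0,0,0.001,0,0,0],
  ],
)

```text
clock: 17.25
tool_pos: [0.6089, -0.0864, 0.0323]
orientation: [-3.142, -0.0, 0.16]
ft_force: [-0.0, 0.8, -0.2]
opening: 0.003
finger_force: 0.0
```

Run:
```python
from h import *
a=camera('wrist')[190:290,220:320]; b=camera('scene')[180:240,250:320]; 
f=lambda a:cv2.convertScaleAbs(cv2.resize(a,(400,400),interpolation=cv2.INTER_CUBIC),alpha=1.6,beta=30)
cv2.imwrite('pics/w5.png',np.hstack([f(a),f(b)]))
T=pose();s=monitor.observe();print(T[2,3],s['ft_force'],s['effort'],s['joints'],w2px('scene',T[:3,3]))
```

```text
0.03231776918910018 [-0.29128027  0.33689872  0.03615147] [-1.68372353e-03 -6.91496873e+01  2.85192418e+01  1.66075832e-03
  8.94887125e-05 -4.50758790e-06] [-2.59755645e-01  6.03100079e-01 -1.53236715e-01  8.14449167e-01
 -5.55900420e-06  2.72203463e+00] [[284.58417122 211.6741304 ]]
```

View pics/w5.png

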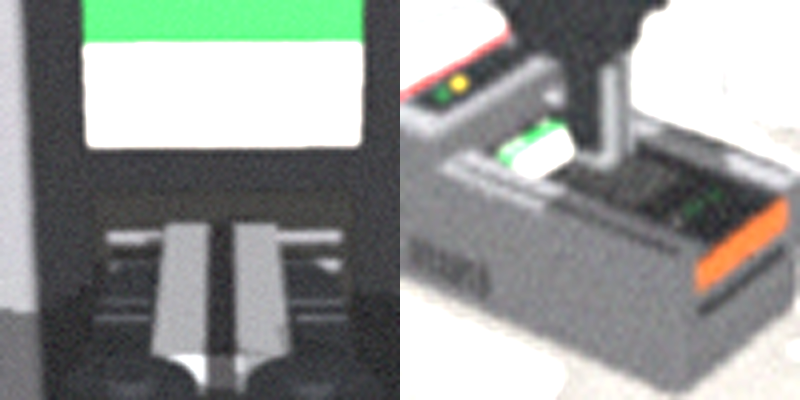

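The tip edge is now at scene row 205, almost on the pad, so the real tip sits about 17-19 mm above the reported TCP. From here I'll go in fine steps.

play_rows(
  motion=[
    [0,0,0,0.0002,0,0,0],
    [0,0,0,0.0004,0,0,0],
    [0,0,0,0.0006,0,0,0],
    [0,0,0,0.0008,0,0,0],
    [0,0,0,0.0008,0,0,0],
    [0,0,0,0.0008,0,0,0],
    [0,0,0,0.0008,0,0,0],
    [0,0,0,0.0008,0,0,0],
  ],
)

```text
clock: 18.15
tool_pos: [0.6089, -0.0864, 0.0315]
orientation: [3.142, -0.0, 0.16]
ft_force: [0.4, 0.1, 0.5]
opening: 0.001
finger_force: 0.0
```

play_rows(
  motion=[
    [0,0,0,0.0002,0,0,0],
    [0,0,0,0.0004,0,0,0],
    [0,0,0,0.0006,0,0,0],
    [0,0,0,0.0008,0,0,0],
    [0,0,0,0.0008,0,0,0],
    [0,0,0,0.0008,0,0,0],
    [0,0,0,0.0008,0,0,0],
    [0,0,0,0.0008,0,0,0],
  ],
)

```text
clock: 18.95
tool_pos: [0.6089, -0.0864, 0.0307]
orientation: [-3.142, 0.0, 0.16]
ft_force: [-0.5, 0.1, -0.5]
opening: 0.001
finger_force: 0.0
```

play_rows(
  motion=[
    [0,0,0,0.0002,0,0,0],
    [0,0,0,0.0004,0,0,0],
    [0,0,0,0.0006,0,0,0],
    [0,0,0,0.0008,0,0,0],
    [0,0,0,0.0008,0,0,0],
    [0,0,0,0.0008,0,0,0],
    [0,0,0,0.0008,0,0,0],
    [0,0,0,0.0008,0,0,0],
  ],
)

```text
clock: 19.75
tool_pos: [0.6089, -0.0864, 0.0299]
orientation: [3.142, 0.0, 0.16]
ft_force: [0.6, 0.4, 0.6]
opening: 0.002
finger_force: 0.0
```

play_rows(
  motion=[
    [0,0,0,0.0002,0,0,0],
    [0,0,0,0.0004,0,0,0],
    [0,0,0,0.0006,0,0,0],
    [0,0,0,0.0008,0,0,0],
    [0,0,0,0.0008,0,0,0],
    [0,0,0,0.0008,0,0,0],
    [0,0,0,0.0008,0,0,0],
    [0,0,0,0.0008,0,0,0],
  ],
)

```text
clock: 20.55
tool_pos: [0.6089, -0.0864, 0.0291]
orientation: [3.142, 0.0, 0.16]
ft_force: [-0.2, -1.2, 0.1]
opening: 0.001
finger_force: 0.0
```

play_rows(
  motion=[
    [0,0,0,0.0002,0,0,0],
    [0,0,0,0.0004,0,0,0],
    [0,0,0,0.0006,0,0,0],
    [0,0,0,0.0008,0,0,0],
    [0,0,0,0.0008,0,0,0],
    [0,0,0,0.0008,0,0,0],
    [0,0,0,0.0008,0,0,0],
    [0,0,0,0.0008,0,0,0],
  ],
)

```text
clock: 21.35
tool_pos: [0.6089, -0.0864, 0.0285]
orientation: [3.142, -0.0, 0.16]
ft_force: [-2.1, 0.5, 4.6]
opening: 0.0
finger_force: 2.5
```

Contact. The arm gives a little too, so I'll press in two steps.

play_rows(
  motion=[
    [0,0,0,0.0002,0,0,0],
    [0,0,0,0.0004,0,0,0],
    [0,0,0,0.0006,0,0,0],
    [0,0,0,0.0007,0,0,0],
    [0,0,0,0.0007,0,0,0],
    [0,0,0,0.0007,0,0,0],
    [0,0,0,0.0007,0,0,0],
    [0,0,0,0.0007,0,0,0],
  ],
)

```text
clock: 22.15
tool_pos: [0.6089, -0.0864, 0.0282]
orientation: [3.141, -0.0, 0.16]
ft_force: [-2.3, 1.1, 8.8]
opening: -0.001
finger_force: 4.8
```

play_rows(
  motion=[
    [0,0,0,0.0003,0,0,0],
    [0,0,0,0.0006,0,0,0],
    [0,0,0,0.0009,0,0,0],
    [0,0,0,0.0012,0,0,0],
    [0,0,0,0.0014,0,0,0],
    [0,0,0,0.0014,0,0,0],
    [0,0,0,0.0014,0,0,0],
    [0,0,0,0.0014,0,0,0],
  ],
)

```text
clock: 22.95
tool_pos: [0.6093, -0.0865, 0.0277]
orientation: [3.141, -0.001, 0.16]
ft_force: [-5.6, 0.9, 18.1]
opening: 0.001
finger_force: 9.0
```

play_rows(
  motion=[
    [0,0,0,0.0002,0,0,0],
    [0,-0.001,0,0.0004,0,0,0],
    [0,-0.002,0,0.0004,0,0,0],
    [0,-0.0035,0,0.0004,0,0,0],
    [0,-0.005,0,0.0004,0,0,0],
    [0,-0.0065,0,0.0004,0,0,0],
    [0,-0.008,0,0.0004,0,0,0],
    [0,-0.0095,0,0.0004,0,0,0],
  ],
)

```text
clock: 23.75
tool_pos: [0.6048, -0.0882, 0.0285]
orientation: [3.14, -0.01, 0.16]
ft_force: [8.3, 3.8, 15.0]
opening: 0.002
finger_force: 7.4
```

Run:
```python
from h import *
T=pose(); a=camera('wrist'); cv2.imwrite('pics/r1.png',a)
s=monitor.observe();print(s['tool_pos'],s['ft_force'])
# white label rear/front edges in column band (x 265-285)
print(a[100:260,262:276].mean(axis=(1,2)).round().astype(int).tolist())
```

```text
[ 0.60425832 -0.08827142  0.02848974] [ 3.93471583  1.59543294 15.68406214]
[43, 42, 42, 42, 42, 42, 41, 41, 42, 40, 40, 40, 39, 39, 39, 40, 39, 38, 37, 38, 37, 38, 37, 37, 36, 36, 37, 36, 36, 35, 36, 36, 35, 34, 34, 33, 34, 34, 33, 33, 33, 32, 32, 48, 92, 115, 117, 116, 116, 113, 108, 101, 95, 88, 81, 74, 60, 42, 23, 14, 12, 12, 21, 38, 53, 54, 38, 20, 16, 20, 21, 22, 21, 24, 26, 24, 26, 25, 25, 26, 25, 23, 24, 83, 187, 228, 185, 120, 96, 95, 94, 95, 95, 96, 96, 95, 95, 96, 95, 93, 92, 99, 152, 221, 237, 238, 239, 240, 240, 239, 239, 239, 240, 241, 241, 241, 240, 239, 239, 239, 239, 239, 239, 240, 241, 242, 243, 239, 170, 67, 26, 23, 24, 24, 24, 24, 24, 24, 24, 20, 23, 25, 26, 27, 27, 41, 67, 76, 77, 75, 75, 76, 76, 75, 75, 75, 75, 75, 74, 74]
```

```bash
cat >> h.py <<'E'
def label():
    """label front edge: position along the dock axis (docked: 'ref'), and how far in front of TCP"""
    T=pose(); a=camera('wrist').astype(float); g=a[:,262:276].mean(axis=(1,2))
    r=[i for i in range(120,300) if g[i]>150 and g[i+2]<110 and g[i-6]>200]
    d=np.array([np.cos(.16),np.sin(.16),0]); out=[]
    for i in r:
        p=px2w('wrist',[(269,i+1)],[.048],T)[0]; out.append((i,round(p@d,4),round((p-T[:3,3])@d,4)))
    s=monitor.observe(); return out,s['tool_pos'].round(4),s['orientation'].round(3),s['ft_force'].round(1)
E
python3 - <<'E'
from h import *
d=np.array([np.cos(.16),np.sin(.16),0])
T=np.load('w1.npy'); a=cv2.imread('pics/w1.png').astype(float); g=a[:,262:276].mean(axis=(1,2))
print([ (i,px2w('wrist',[(269,i+1)],[.048],T)[0]@d) for i in range(140,200) if g[i]>150 and g[i+2]<110 and g[i-6]>200])
T=pose(); T[:3,:3]=R.from_euler('xyz',[3.1416,0,.16]).as_matrix(); T[:3,3]=[.6089,-.0864,.0323]
print(px2w('wrist',[(269,227.2)],[.048],T)[0]@d)
print(label())
E
```

```text
[(169, np.float64(0.6058123927099757)), (170, np.float64(0.6049429062662843))]
0.6048004135806386
([(227, np.float64(0.6006), np.float64(0.0181)), (228, np.float64(0.6), np.float64(0.0176))], array([ 0.6039, -0.0883,  0.0284]), array([ 3.139, -0.008,  0.16 ]), array([ 4.2,  1.3, 14.8]))
```

play_rows(
  motion=[
    [0,0,0,0.0003,0,0,0],
    [0,-0.001,0,0.0006,0,0,0],
    [0,-0.003,0,0.0006,0,0,0],
    [0,-0.005,0,0.0006,0,0,0],
    [0,-0.007,0,0.0006,0,0,0],
    [0,-0.009,0,0.0006,0,0,0],
    [0,-0.011,0,0.0006,0,0,0],
    [0,-0.012,0,0.0006,0,0,0],
  ],
)

```text
clock: 24.65
tool_pos: [0.5922, -0.0903, 0.0281]
orientation: [3.139, -0.009, 0.16]
ft_force: [5.8, 4.4, 18.4]
opening: 0.0
finger_force: 9.3
```

```bash
python3 -c "
from h import *
print(label())"
```

```text
([(227, np.float64(0.5885), np.float64(0.0182)), (228, np.float64(0.588), np.float64(0.0177))], array([ 0.592 , -0.0903,  0.0281]), array([ 3.139, -0.008,  0.16 ]), array([ 3.9,  0.8, 18.5]))
```

play_rows(
  motion=[
    [0,-0.001,0,0.0001,0,0,0],
    [0,-0.0035,0,0.0002,0,0,0],
    [0,-0.006,0,0.0002,0,0,0],
    [0,-0.0085,0,0.0002,0,0,0],
    [0,-0.011,0,0.0002,0,0,0],
    [0,-0.0135,0,0.0002,0,0,0],
    [0,-0.016,0,0.0002,0,0,0],
    [0,-0.018,0,0.0002,0,0,0],
  ],
)

```text
clock: 25.5
tool_pos: [0.5741, -0.0933, 0.0275]
orientation: [3.139, -0.008, 0.16]
ft_force: [5.2, 1.5, 16.7]
opening: -0.002
finger_force: 8.1
```

```bash
python3 -c "
from h import *
print(label())"
```

```text
([(227, np.float64(0.5703), np.float64(0.0184)), (228, np.float64(0.5698), np.float64(0.0179))], array([ 0.5738, -0.0933,  0.0275]), array([ 3.139, -0.008,  0.16 ]), array([ 4.6,  1.3, 16.1]))
```

play_rows(
  motion=[
    [0,0,0,0.0003,0,0,0],
    [0,-0.002,0,0.0005,0,0,0],
    [0,-0.0045,0,0.0005,0,0,0],
    [0,-0.007,0,0.0005,0,0,0],
    [0,-0.0095,0,0.0006,0,0,0],
    [0,-0.012,0,0.0006,0,0,0],
    [0,-0.014,0,0.0006,0,0,0],
    [0,-0.016,0,0.0006,0,0,0],
  ],
)

```text
clock: 26.35
tool_pos: [0.5589, -0.0959, 0.0271]
orientation: [3.139, -0.009, 0.16]
ft_force: [5.0, 2.5, 18.1]
opening: 0.002
finger_force: 9.1
```

```bash
python3 -c "
from h import *
print(label())"
```

```text
([(227, np.float64(0.555), np.float64(0.0185)), (228, np.float64(0.5545), np.float64(0.018))], array([ 0.5585, -0.0959,  0.0271]), array([ 3.139, -0.009,  0.16 ]), array([ 5.2,  2. , 18.2]))
```

play_rows(
  motion=[
    [0,-0.002,0,0.0002,0,0,0],
    [0,-0.0045,0,0.0002,0,0,0],
    [0,-0.007,0,0.0002,0,0,0],
    [0,-0.009,0,0.0002,0,0,0],
    [0,-0.009,0,0.0002,0,0,0],
    [0,-0.009,0,0.0002,0,0,0],
    [0,-0.0085,0,-0.001,0,0,0],
    [0,-0.008,0,-0.004,0,0,0],
  ],
)

```text
clock: 27.2
tool_pos: [0.5479, -0.0969, 0.0294]
orientation: [3.14, -0.003, 0.16]
ft_force: [0.1, 0.9, 0.2]
opening: 0.002
finger_force: 0.0
```

```bash
python3 -c "
from h import *
print(label())"
```

```text
([(226, np.float64(0.544), np.float64(0.0185)), (227, np.float64(0.5435), np.float64(0.0179))], array([ 0.5471, -0.0967,  0.0292]), array([ 3.141e+00, -2.000e-03,  1.600e-01]), array([-1. , -0.2, -0.2]))
```

Overhang is about 60 mm and the press is released. Now I'll rise, back off to the pinch position, open the fingers and look.

play_rows(
  motion=[
    [0,0,0,-0.015,0,0,0],
    [0,-0.003,0,-0.04,0,0,0],
    [0,-0.015,0,-0.06,0,0,0],
    [0.0854,-0.029,0,-0.06,0,0,0],
    [0.0854,-0.029,0,-0.06,0,0,0],
    [0.0854,-0.029,0,-0.06,0,0,0],
    [0.0854,-0.029,0,-0.06,0,0,0],
    [0.0854,-0.029,0,-0.06,0,0,0],
  ],
)

```text
clock: 28.05
tool_pos: [0.5178, -0.101, 0.0879]
orientation: [-3.141, 0.001, 0.16]
ft_force: [-0.5, 0.2, -0.3]
opening: 0.844
finger_force: 0.0
```

Run:
```python
from h import *
T=pose();np.save('w6.npy',T); s=monitor.observe(); a=camera('wrist'); b=camera('scene')[130:270,200:360]; np.save('s6.npy',b)
cv2.imwrite('pics/w6.png',np.hstack([cv2.resize(a[120:330,120:430],(400,271),interpolation=3),cv2.resize(b,(310,271),interpolation=3)]))
cv2.imwrite('pics/w6f.png',a); print(s['tool_pos'],s['orientation'],s['opening'])
print((w2px('scene',T[:3,3])-[200,130])*[310/160,271/140]+[400,0])
```

```text
[ 0.51778403 -0.10101643  0.08790368] [-3.14129891e+00  5.28972566e-04  1.59980760e-01] 0.8444936369293745
[[630.21556563 135.51617334]]
```

View pics/w6.png

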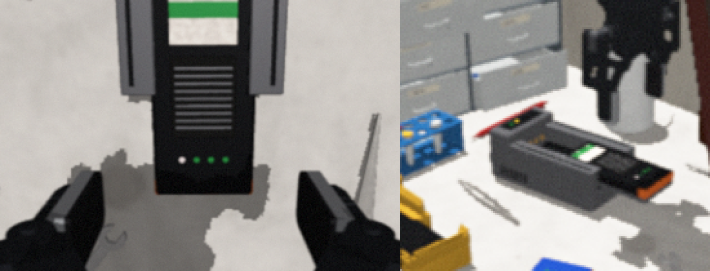

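The pack overhangs straight: front end at full-image row 270, columns 240-315, with the finger tips at (200,254) and (351,254). I'll compute the pinch shift.

Run:
```python
from h import *
T=np.load('w6.npy')
P=px2w('wrist',[(240,269.6),(315.3,269.6),(277.7,194.5)],[.047,.047,.0525],T)
print(P,(np.c_[P,np.ones(3)]@np.linalg.inv(T).T)[:,:3].round(4)); print(monitor.observe()['opening'])
```

```text
[[ 0.48006309 -0.08110504  0.047     ]
 [ 0.48874557 -0.13519134  0.047     ]
 [ 0.54073606 -0.09891826  0.0525    ]] [[-0.034  -0.0257  0.0409]
 [-0.0341  0.0291  0.0409]
 [ 0.023   0.0016  0.0354]]
0.9879999679719712
```

play_rows(
  motion=[
    [0.0854,0.002,0.0017,0.01,0,0,0],
    [0.0854,0.002,0.0017,0.03,0,0,0],
    [0.0854,0.002,0.0017,0.05,0,0,0],
    [0.0854,0.002,0.0017,0.065,0,0,0],
    [0.0854,0.002,0.0017,0.08,0,0,0],
    [0.0854,0.002,0.0017,0.087,0,0,0],
    [0.0854,0.002,0.0017,0.09,0,0,0],
    [0.0854,0.002,0.0017,0.09,0,0,0],
  ],
)

```text
clock: 28.95
tool_pos: [0.5198, -0.1025, -0.0018]
orientation: [-3.141, 0.0, 0.16]
ft_force: [-0.4, 0.3, 0.7]
opening: 1.001
finger_force: 0.0
```

play_rows(
  motion=[
    [0.07,0,0,0,0,0,0],
    [0.065,0,0,0,0,0,0],
    [0.06,0,0,0,0,0,0],
    [0.057,0,0,0,0,0,0],
    [0.053,0,0,0,0,0,0],
    [0.05,0,0,0,0,0,0],
    [0.05,0,0,0,0,0,0],
    [0.05,0,0,0,0,0,0],
  ],
  grip_force=25,
)

```text
clock: 29.75
tool_pos: [0.52, -0.1026, -0.0014]
orientation: [3.141, -0.0, 0.16]
ft_force: [-0.5, 0.1, 3.4]
opening: 0.649
finger_force: 29.9
```

play_rows(
  motion=[
    [0.05,-0.001,0,0,0,0,0],
    [0.05,-0.004,0,0,0,0,0],
    [0.05,-0.009,0,0,0,0,0],
    [0.05,-0.015,0,0,0,0,0],
    [0.05,-0.021,0,0,0,0,0],
    [0.05,-0.027,0,0,0,0,0],
    [0.05,-0.033,0,0,0,0,0],
    [0.05,-0.038,0,0,0,0,0],
  ],
  grip_force=45,
)

```text
clock: 30.55
tool_pos: [0.4811, -0.1084, -0.0019]
orientation: [-3.141, 0.001, 0.16]
ft_force: [1.2, -0.0, -2.8]
opening: 0.646
finger_force: 51.3
```

play_rows(
  motion=[
    [0.05,-0.006,0,0,0,0,0],
    [0.05,-0.014,0,0,0,0,0],
    [0.05,-0.022,0,0,0,0,0],
    [0.05,-0.03,0,0,0,0,0],
    [0.05,-0.038,0,0,0,0,0],
    [0.05,-0.042,0,0,0,0,0],
    [0.05,-0.045,0,0,0,0,0],
    [0.05,-0.045,0,0,0,0,0],
  ],
)

```text
clock: 31.35
tool_pos: [0.4376, -0.1157, -0.0016]
orientation: [-3.142, 0.0, 0.16]
ft_force: [0.1, -0.2, -2.4]
opening: 0.648
finger_force: 51.3
```

Out and held. Lift, then carry it towards the logger, keeping behind the bay for a look.

play_rows(
  motion=[
    [0.05,0,0,-0.015,0,0,0],
    [0.05,0,0,-0.035,0,0,0],
    [0.05,0,0,-0.055,0,0,0],
    [0.05,0,0,-0.068,0,0,0],
    [0.05,0.005,-0.01,-0.07,0,0,0],
    [0.05,0.018,-0.03,-0.07,0,0,0.02],
    [0.05,0.036,-0.06,-0.07,0,0,0.05],
    [0.05,0.054,-0.09,-0.07,0,0,0.08],
  ],
)

```text
clock: 32.15
tool_pos: [0.4771, -0.0166, 0.0679]
orientation: [-3.141, 0.0, 0.078]
ft_force: [0.3, -0.9, -3.4]
opening: 0.648
finger_force: 51.2
```

play_rows(
  motion=[
    [0.05,0.015,-0.025,0,0,0,0.02],
    [0.05,0.032,-0.056,0,0,0,0.04],
    [0.05,0.05,-0.09,0,0,0,0.06],
    [0.05,0.065,-0.118,0,0,0,0.073],
    [0.05,0.074,-0.1365,0,0,0,0.073],
    [0.05,0.074,-0.1365,0,0,0,0.073],
    [0.05,0.074,-0.1365,0,0,0,0.073],
    [0.05,0.074,-0.1365,0,0,0,0.073],
  ],
)

```text
clock: 32.95
tool_pos: [0.5399, 0.1008, 0.0681]
orientation: [-3.122, 0.001, 0.04]
ft_force: [-0.4, -0.5, -3.2]
opening: 0.647
finger_force: 51.2
```

Run:
```python
from h import *
T=pose();np.save('w7.npy',T); s=monitor.observe(); a=camera('wrist'); cv2.imwrite('pics/w7.png',a); cv2.imwrite('pics/w7v.png',cv2.resize(a,(800,600),interpolation=3)); print(s['tool_pos'],s['orientation'],s['opening'])
```

```text
[0.53987365 0.10078441 0.06814699] [-3.12248676e+00  1.30061989e-03  4.00943867e-02] 0.6468700206302378
```

View pics/w7v.png

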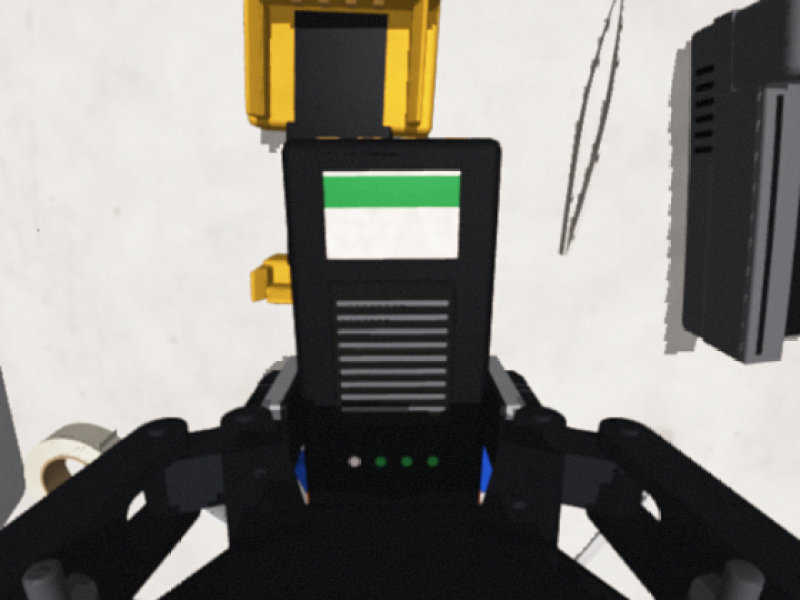

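The last joint ran into its limit: this grip can't reach the bay's yaw, because it needs q6 of about 3.35. In the view the pack is held well, but the tool stopped at y 0.10 and yaw 0.04. So I'll lay the pack flat on top of the dock's rails with its front overhanging, turn the tool half round, and re-pinch.

play_rows(
  motion=[
    [0.05,0,0.015,0,0,0,0],
    [0.05,-0.002,0.04,0,0,0,-0.02],
    [0.05,-0.004,0.07,0,0,0,-0.05],
    [0.05,-0.006,0.1,0,0,0,-0.08],
    [0.05,-0.008,0.13,0,0,0,-0.11],
    [0.05,-0.01,0.16,0,0,0,-0.14],
    [0.05,-0.011,0.185,0,0,0,-0.153],
    [0.05,-0.011,0.2,0,0,0,-0.153],
  ],
)

```text
clock: 33.8
tool_pos: [0.5374, -0.1016, 0.0647]
orientation: [-3.123, -0.003, 0.192]
ft_force: [0.6, 0.4, -2.1]
opening: 0.648
finger_force: 51.2
```

Run:
```python
from h import *
s=monitor.observe(); print(s['tool_pos'],s['orientation'],s['joints'],s['ft_force'])
```

```text
[ 0.53741768 -0.10162056  0.06467785] [-3.12302249e+00 -2.69454124e-03  1.91842933e-01] [-0.33166989  0.45978633 -0.31123715  0.80672387  0.01742983  2.61799423] [ 0.59616824  0.36044988 -2.05924635]
```

```bash
cat >> h.py <<'E'
def go(p,yaw):
    T=pose(); Rt=R.from_euler('xyz',[np.pi,0,yaw]).as_matrix()
    return (T[:3,:3].T@(np.array(p)-T[:3,3])).round(4), R.from_matrix(T[:3,:3].T@Rt).as_rotvec().round(4)
E
python3 -c "
from h import *
print(go([.530,-.101,.045],.16))"
```

```text
(array([-0.0072, -0.0017,  0.0197]), array([-0.0186, -0.0024,  0.0319]))
```

play_rows(
  motion=[
    [0.05,-0.002,0,0.002,-0.005,0,0.01],
    [0.05,-0.004,-0.001,0.006,-0.01,-0.001,0.02],
    [0.05,-0.007,-0.0017,0.01,-0.0186,-0.0024,0.032],
    [0.05,-0.0072,-0.0017,0.015,-0.0186,-0.0024,0.032],
    [0.05,-0.0072,-0.0017,0.0197,-0.0186,-0.0024,0.032],
    [0.05,-0.0072,-0.0017,0.0197,-0.0186,-0.0024,0.032],
    [0.05,-0.0072,-0.0017,0.0197,-0.0186,-0.0024,0.032],
    [0.05,-0.0072,-0.0017,0.0197,-0.0186,-0.0024,0.032],
  ],
)

```text
clock: 34.6
tool_pos: [0.5307, -0.098, 0.045]
orientation: [-3.141, -0.0, 0.163]
ft_force: [0.4, -0.2, -2.2]
opening: 0.649
finger_force: 51.2
```

Run:
```python
from h import *
s=monitor.observe(); print(s['tool_pos'],s['orientation'],s['ft_force'])
print(go([.530,-.101,.0225],.16)); cv2.imwrite('pics/w8.png',camera('wrist'))
```

```text
[ 0.5307449  -0.09798576  0.04497884] [-3.14100131e+00 -2.05630023e-04  1.62626222e-01] [ 0.42605586 -0.22963107 -2.23248701]
(array([-0.0012,  0.0029,  0.0225]), array([-0.0006, -0.0002,  0.0026]))
```

play_rows(
  motion=[
    [0.05,-0.001,0.002,0.003,0,0,0.0026],
    [0.05,-0.0012,0.0029,0.008,0,0,0.0026],
    [0.05,-0.0012,0.0029,0.013,0,0,0.0026],
    [0.05,-0.0012,0.0029,0.017,0,0,0.0026],
    [0.05,-0.0012,0.0029,0.02,0,0,0.0026],
    [0.05,-0.0012,0.0029,0.0215,0,0,0.0026],
    [0.05,-0.0012,0.0029,0.0225,0,0,0.0026],
    [0.05,-0.0012,0.0029,0.0225,0,0,0.0026],
  ],
)

```text
clock: 35.45
tool_pos: [0.5298, -0.101, 0.0223]
orientation: [-3.141, 0.0, 0.16]
ft_force: [-0.1, -0.1, -3.0]
opening: 0.645
finger_force: 51.2
```

play_rows(
  motion=[
    [0.05,0,0,0.0003,0,0,0],
    [0.05,0,0,0.0006,0,0,0],
    [0.05,0,0,0.0009,0,0,0],
    [0.05,0,0,0.0012,0,0,0],
    [0.05,0,0,0.0014,0,0,0],
    [0.05,0,0,0.0014,0,0,0],
    [0.05,0,0,0.0014,0,0,0],
    [0.05,0,0,0.0014,0,0,0],
  ],
)

```text
clock: 36.25
tool_pos: [0.5301, -0.1011, 0.0217]
orientation: [-3.141, -0.001, 0.16]
ft_force: [-3.1, 0.5, 8.3]
opening: 0.646
finger_force: 52.6
```

play_rows(
  motion=[
    [0.05,0,0,-0.0003,0,0,0],
    [0.05,0,0,-0.0006,0,0,0],
    [0.056,0,0,-0.0006,0,0,0],
    [0.06,0,0,-0.0006,0,0,0],
    [0.07,0,0,-0.0006,0,0,0],
    [0.0854,0,0,-0.0006,0,0,0],
    [0.0854,0,0,-0.0006,0,0,0],
    [0.0854,0,0,-0.0006,0,0,0],
  ],
  grip_force=20,
)

```text
clock: 37.05
tool_pos: [0.5298, -0.1011, 0.0215]
orientation: [-3.141, 0.0, 0.16]
ft_force: [0.6, 0.4, 0.3]
opening: 1.002
finger_force: 0.0
```

play_rows(
  motion=[
    [0.0854,0,0,-0.002,0,0,0],
    [0.0854,0,0,-0.015,0,0,0],
    [0.0854,0,0,-0.035,0,0,0],
    [0.0854,0,0,-0.06,0,0,0],
    [0.0854,0,0,-0.08,0,0,0],
    [0.0854,0,0,-0.09,0,0,0],
    [0.0854,0,0,-0.09,0,0,0],
    [0.0854,0,0,-0.09,0,0,0],
  ],
)

```text
clock: 37.85
tool_pos: [0.5295, -0.101, 0.1109]
orientation: [-3.141, 0.001, 0.16]
ft_force: [-0.3, -0.1, -0.1]
opening: 0.998
finger_force: 0.0
```

Run:
```python
from h import *
T=pose();np.save('w9.npy',T);s=monitor.observe(); print(s['tool_pos'],s['orientation'],s['ft_force'],s['opening'],s['joints'][5])
a=camera('wrist'); cv2.imwrite('pics/w9.png',a)
# orange + white label blobs
h=cv2.cvtColor(a,cv2.COLOR_BGR2HSV)
def blob(m,n):
    k,l,st,c=cv2.connectedComponentsWithStats(m.astype(np.uint8))
    for i in range(1,k):
        if st[i,4]>n: print(st[i],c[i].round(1), cv2.minAreaRect(np.argwhere(l==i)[:,::-1].astype(np.float32)))
print('green');blob((h[...,0]>50)&(h[...,0]<80)&(h[...,1]>120)&(h[...,2]>80),30)
print('orange');blob((h[...,0]<18)&(h[...,0]>5)&(h[...,1]>140)&(h[...,2]>60),15)
```

```text
[ 0.52946829 -0.10098893  0.11088027] [-3.14056389e+00  6.67983079e-04  1.59878291e-01] [-0.27465253 -0.05423945 -0.13656709] 0.9978456146826559 2.657191670396216
green
[248 124  54  11 540] [274.5 128.5] ((274.5, 129.0), (10.0, 53.0), 90.0)
[  4 257  21  32 185] [ 14.2 272.4] ((14.200003623962402, 272.3999938964844), (34.882659912109375, 5.366562843322754), 63.43495178222656)
orange
[510 196  15   8  36] [515.8 199.3] ((516.5103759765625, 198.66061401367188), (2.9512441158294678, 15.619999885559082), 59.74356460571289)
[ 95 218  32  55 309] [112.8 243.2] ((113.2935791015625, 243.68807983398438), (59.05929183959961, 9.752910614013672), 61.69924545288086)
```

play_rows(
  motion=[
    [0.0854,-0.002,0,0,0,0,-0.1],
    [0.0854,-0.004,0,0,0,0,-0.23],
    [0.0854,-0.006,0,0,0,0,-0.37],
    [0.0854,-0.006,0,0,0,0,-0.51],
    [0.0854,-0.006,0,0,0,0,-0.65],
    [0.0854,-0.006,0,0,0,0,-0.79],
    [0.0854,-0.006,0,0,0,0,-0.93],
    [0.0854,-0.006,0,0,0,0,-1.05],
  ],
)

```text
clock: 38.7
tool_pos: [0.5231, -0.1018, 0.1103]
orientation: [-3.139, -0.001, 1.215]
ft_force: [-0.5, -0.3, 0.2]
opening: 1.002
finger_force: 0.0
```

play_rows(
  motion=[
    [0.0854,0,0,0,0,0,-0.13],
    [0.0854,0,0,0,0,0,-0.26],
    [0.0854,0,0,0,0,0,-0.39],
    [0.0854,0,0,0,0,0,-0.53],
    [0.0854,0,0,0,0,0,-0.66],
    [0.0854,0,0,0,0,0,-0.79],
    [0.0854,0,0,0,0,0,-0.92],
    [0.0854,0,0,0,0,0,-1.05],
  ],
)

```text
clock: 39.5
tool_pos: [0.5231, -0.1018, 0.1103]
orientation: [-3.141, -0.002, 2.265]
ft_force: [0.3, 0.7, -0.6]
opening: 0.999
finger_force: 0.0
```

play_rows(
  motion=[
    [0.0854,0,0,0,0,0,-0.14],
    [0.0854,0,0,0,0,0,-0.28],
    [0.0854,0,0,0,0,0,-0.42],
    [0.0854,0,0,0,0,0,-0.56],
    [0.0854,0,0,0,0,0,-0.7],
    [0.0854,0,0,0,0,0,-0.84],
    [0.0854,0,0,0,0,0,-0.98],
    [0.0854,0,0,0,0,0,-1.0416],
  ],
)

```text
clock: 40.3
tool_pos: [0.5231, -0.1018, 0.1103]
orientation: [3.14, -0.002, -2.976]
ft_force: [0.6, -0.0, -0.1]
opening: 0.996
finger_force: 0.0
```

Run:
```python
from h import *
T=pose();s=monitor.observe(); print(s['tool_pos'],s['orientation'],s['ft_force'],s['opening'],s['joints'][5])
d=np.array([np.cos(.16),np.sin(.16),0])
print(go(np.array([.5295,-.101,.0205])-.006*d,.16+np.pi))
a=camera('wrist'); cv2.imwrite('pics/w10.png',a)
h=cv2.cvtColor(a,cv2.COLOR_BGR2HSV); m=((h[...,0]<18)&(h[...,0]>3)&(h[...,1]>140)&(h[...,2]>60)).astype(np.uint8)
k,l,st,c=cv2.connectedComponentsWithStats(m)
for i in range(1,k):
    if st[i,4]>30:
        print(st[i],c[i].round(1)); x,y,w,hh,_=st[i]
        P=px2w('wrist',[(x,y+hh/2),(x+w,y+hh/2)],[.0615]*2,T); print(P, (np.c_[P,np.ones(2)]@np.linalg.inv(T).T)[:,:3].round(4))
```

```text
[ 0.52307592 -0.10179753  0.11025983] [ 3.13986100e+00 -1.95423417e-03 -2.97647760e+00] [ 0.55693562 -0.02568516 -0.0577704 ] 0.9964634771497493 -0.4949458106197977
(array([-0.0006, -0.0004,  0.0898]), array([ 0.0017, -0.002 ,  0.0051]))
[442 134  12  64 309] [447.1 164.3]
[[0.4641637  0.00691516 0.0615    ]
 [0.4626833  0.01542551 0.0615    ]] [[0.0401 0.1168 0.049 ]
 [0.0402 0.1255 0.0491]]
[234 178  81   7 255] [273.5 179.3]
[[ 0.49896157 -0.13433112  0.0615    ]
 [ 0.48971926 -0.07863928  0.0615    ]] [[ 0.029  -0.0282  0.0488]
 [ 0.029   0.0282  0.0489]]
```

play_rows(
  motion=[
    [0.0854,-0.0006,0,0.01,0,0,0.005],
    [0.0854,-0.0006,0,0.03,0,0,0.005],
    [0.0854,-0.0006,0,0.05,0,0,0.005],
    [0.0854,-0.0006,0,0.068,0,0,0.005],
    [0.0854,-0.0006,0,0.082,0,0,0.005],
    [0.0854,-0.0006,0,0.088,0,0,0.005],
    [0.0854,-0.0006,0,0.0905,0,0,0.005],
    [0.0854,-0.0006,0,0.0905,0,0,0.005],
  ],
)

```text
clock: 41.15
tool_pos: [0.5243, -0.1019, 0.0208]
orientation: [3.141, -0.0, -2.988]
ft_force: [-0.3, -0.4, -0.3]
opening: 1.002
finger_force: 0.0
```

play_rows(
  motion=[
    [0.07,0,0,0,0,0,0],
    [0.065,0,0,0,0,0,0],
    [0.06,0,0,0,0,0,0],
    [0.057,0,0,0,0,0,0],
    [0.053,0,0,0,0,0,0],
    [0.05,0,0,0,0,0,0],
    [0.05,0,0,0,0,0,0],
    [0.05,0,0,0,0,0,0],
  ],
  grip_force=45,
)

```text
clock: 41.95
tool_pos: [0.5247, -0.102, 0.0215]
orientation: [3.141, 0.0, -2.987]
ft_force: [-1.1, 0.9, 6.0]
opening: 0.647
finger_force: 47.5
```

Run:
```python
from h import *
T=np.load('w7.npy')
P=px2w('wrist',np.array([(295,20),(387,20),(247,60),(437,60),(245,10),(440,10)])*.7,[.024,.024,.043,.043,.043,.043],T)
print(P.round(4)); print(((P[::2]+P[1::2])/2).round(4))
```

```text
[[0.6711 0.1481 0.024 ]
 [0.6721 0.109  0.024 ]
 [0.6504 0.1629 0.043 ]
 [0.6526 0.0882 0.043 ]
 [0.6684 0.1632 0.043 ]
 [0.6703 0.0881 0.043 ]]
[[0.6716 0.1286 0.024 ]
 [0.6515 0.1255 0.043 ]
 [0.6693 0.1256 0.043 ]]
```

play_rows(
  motion=[
    [0.05,0,0,-0.01,0,0,0],
    [0.05,0,0,-0.03,0,0,0],
    [0.05,0,0,-0.05,0,0,0],
    [0.05,0,0,-0.06,0,0,0],
    [0.05,0,0,-0.06,0,0,0],
    [0.05,0,0,-0.06,0,0,0],
    [0.05,0,0,-0.06,0,0,0],
    [0.05,0,0,-0.06,0,0,0],
  ],
)

```text
clock: 42.75
tool_pos: [0.5238, -0.1018, 0.0802]
orientation: [3.14, -0.001, -2.987]
ft_force: [0.0, -0.1, -1.4]
opening: 0.646
finger_force: 48.7
```

Run:
```python
from h import *
s=monitor.observe(); print(s['tool_pos'],s['orientation'],s['ft_force'],s['joints'][5])
print(go([.580,.126,.08],.007+np.pi))
```

```text
[ 0.5238399  -0.10177025  0.08020879] [ 3.14020472e+00 -1.45117373e-03 -2.98671594e+00] [ 0.03641586 -0.09521508 -1.40327683] -0.4841631348875752
(array([-0.0906,  0.2164,  0.0004]), array([ 0.0013, -0.0016,  0.1479]))
```

play_rows(
  motion=[
    [0.05,-0.007,0.014,0,0,0,0.01],
    [0.05,-0.021,0.045,0,0,0,0.03],
    [0.05,-0.035,0.077,0,0,0,0.05],
    [0.05,-0.049,0.109,0,0,0,0.07],
    [0.05,-0.063,0.14,0,0,0,0.1],
    [0.05,-0.077,0.17,0,0,0,0.12],
    [0.05,-0.09,0.2,0,0,0,0.148],
    [0.05,-0.0967,0.2155,0,0,0,0.148],
  ],
)

```text
clock: 43.55
tool_pos: [0.5868, 0.1283, 0.0805]
orientation: [3.14, -0.001, -3.134]
ft_force: [-0.1, 0.0, -2.8]
opening: 0.649
finger_force: 48.7
```

Run:
```python
from h import *
T=pose(); s=monitor.observe(); print(s['tool_pos'],s['orientation'],s['ft_force'],s['joints'][5])
a=camera('wrist'); cv2.imwrite('pics/w11.png',a)
h=cv2.cvtColor(a,cv2.COLOR_BGR2HSV)
def show(m,z,n=60):
    k,l,st,c=cv2.connectedComponentsWithStats(m.astype(np.uint8))
    for i in range(1,k):
        if st[i,4]>n:
            x,y,w,hh,A=st[i]; P=px2w('wrist',[(x,y),(x+w,y),(x,y+hh),(x+w,y+hh)],[z]*4,T); print(st[i],P[:,:2].round(4).tolist())
print('yellow');show((h[...,0]>18)&(h[...,0]<30)&(h[...,1]>140)&(h[...,2]>60),.043)
print('orange');show((h[...,0]<16)&(h[...,0]>3)&(h[...,1]>150)&(h[...,2]>50),.12,30)
print(go([.5867,.1262,.08],.007+np.pi))
```

```text
[0.5867965  0.12829786 0.08050939] [ 3.14041647e+00 -8.33363694e-04 -3.13352614e+00] [-0.05543023  0.04614834 -2.84340104] 0.0848015434340603
yellow
[ 227  166  106   28 1866] [[0.5457, 0.0971], [0.5452, 0.1662], [0.5644, 0.0965], [0.5638, 0.1673]]
orange
[167  79  13   6  39] [[0.5031, 0.0872], [0.5031, 0.0921], [0.5052, 0.087], [0.5053, 0.092]]
[ 206  208  138   19 1176] [[0.5534, 0.0996], [0.553, 0.1571], [0.5618, 0.0992], [0.5613, 0.1577]]
(array([ 0.0005, -0.0035,  0.0006]), array([ 0.002 , -0.0003,  0.0029]))
```

Run:
```python
from h import *
a=cv2.imread('pics/w11.png'); h=cv2.cvtColor(a,cv2.COLOR_BGR2HSV)
for r in range(160,208,4):
    m=(h[r,:,0]>15)&(h[r,:,0]<33)&(h[r,:,1]>110); c=np.where(m)[0]; c=c[(c>190)&(c<380)]
    e=np.where(np.diff(c)>1)[0] if len(c) else []
    print(r,[(int(g[0]),int(g[-1])) for g in np.split(c,np.array(e,int)+1) if len(g)>1], a[r,200:360:8].max(axis=1).tolist())
```

```text
160 [] [234, 234, 133, 131, 134, 130, 130, 132, 135, 131, 129, 129, 130, 127, 123, 129, 131, 128, 128, 130]
164 [] [233, 234, 140, 136, 209, 127, 127, 128, 134, 127, 125, 135, 132, 133, 126, 127, 129, 132, 229, 134]
168 [(232, 323)] [232, 232, 232, 234, 115, 96, 94, 90, 97, 94, 97, 100, 94, 97, 97, 97, 134, 129, 229, 203]
172 [(227, 329)] [232, 233, 233, 230, 104, 110, 113, 110, 108, 107, 107, 103, 100, 101, 101, 97, 96, 159, 230, 227]
176 [(226, 332)] [231, 232, 233, 217, 106, 104, 106, 106, 108, 105, 112, 112, 116, 116, 118, 119, 105, 224, 228, 228]
180 [(226, 332)] [231, 232, 231, 219, 106, 116, 119, 46, 59, 58, 59, 64, 73, 78, 102, 95, 104, 229, 228, 227]
184 [(226, 251), (306, 331)] [232, 232, 232, 218, 105, 124, 123, 8, 12, 13, 16, 14, 17, 11, 129, 111, 105, 229, 227, 227]
188 [(227, 251), (305, 331)] [232, 232, 231, 227, 104, 118, 75, 13, 15, 16, 11, 16, 18, 17, 126, 106, 103, 229, 225, 225]
192 [(227, 228), (324, 331)] [232, 230, 232, 232, 182, 233, 20, 14, 14, 8, 15, 13, 12, 9, 115, 167, 107, 228, 227, 227]
196 [] [231, 230, 232, 235, 234, 232, 11, 11, 10, 16, 14, 13, 19, 16, 128, 211, 228, 226, 227, 228]
200 [] [229, 227, 231, 235, 233, 235, 12, 19, 14, 13, 14, 14, 11, 11, 129, 217, 229, 229, 224, 225]
204 [] [228, 229, 227, 232, 228, 231, 15, 15, 28, 23, 18, 27, 25, 24, 98, 160, 157, 216, 228, 227]
```

play_rows(
  motion=[
    [0.05,0,0.0005,0.01,0,0,0],
    [0.05,0,0.001,0.02,0,0,0.001],
    [0.05,0,0.0022,0.03,0,0,0.001],
    [0.05,0,0.0022,0.04,0,0,0.001],
    [0.05,0,0.0022,0.05,0,0,0.001],
    [0.05,0,0.0022,0.053,0,0,0.001],
    [0.05,0,0.0022,0.053,0,0,0.001],
    [0.05,0,0.0022,0.053,0,0,0.001],
  ],
)

```text
clock: 44.4
tool_pos: [0.587, 0.1281, 0.0285]
orientation: [3.141, 0.0, -3.136]
ft_force: [-0.1, 0.8, -2.3]
opening: 0.646
finger_force: 48.6
```

Run:
```python
from h import *
T=pose(); np.save('w12.npy',T); s=monitor.observe(); print(s['tool_pos'],s['orientation'],s['ft_force'])
a=camera('wrist'); cv2.imwrite('pics/w12.png',a); h=cv2.cvtColor(a,cv2.COLOR_BGR2HSV)
for r in range(140,236,3):
    m=(h[r,:,0]>15)&(h[r,:,0]<33)&(h[r,:,1]>110); c=np.where(m)[0]; c=c[(c>170)&(c<400)]
    e=np.where(np.diff(c)>1)[0] if len(c) else []
    o=(h[r,:,0]<14)&(h[r,:,0]>3)&(h[r,:,1]>150)&(a[r].max(axis=1)>50); oc=np.where(o)[0]; oc=oc[(oc>170)&(oc<400)]
    print(r,[(int(g[0]),int(g[-1])) for g in np.split(c,np.array(e,int)+1) if len(g)>1], (oc.min(),oc.max(),len(oc)) if len(oc)>3 else '', a[r,240:320:8].max(axis=1).tolist(), px2w('wrist',[(278,r)],[.043],T)[0,0].round(4))
```

```text
[0.5870255  0.12809886 0.02845639] [ 3.14085311e+00  2.84973920e-04 -3.13582826e+00] [-0.07206137  0.83351525 -2.28046409]
140 []  [137, 137, 133, 134, 129, 128, 132, 134, 129, 135] 0.5269
143 []  [134, 134, 136, 137, 130, 131, 133, 134, 135, 132] 0.5283
146 []  [136, 138, 139, 136, 133, 133, 130, 134, 129, 135] 0.5296
149 []  [132, 138, 137, 135, 132, 133, 129, 131, 134, 133] 0.5311
152 []  [132, 135, 135, 134, 131, 131, 130, 134, 130, 134] 0.5325
155 []  [134, 132, 137, 134, 131, 130, 130, 134, 135, 133] 0.5339
158 []  [134, 129, 133, 135, 136, 135, 133, 136, 135, 136] 0.5353
161 []  [137, 130, 134, 135, 133, 134, 133, 134, 133, 130] 0.5367
164 []  [136, 133, 136, 134, 136, 133, 130, 134, 138, 133] 0.5382
167 []  [138, 135, 137, 134, 136, 135, 139, 134, 136, 132] 0.5396
170 []  [136, 136, 132, 134, 135, 134, 138, 133, 138, 135] 0.5411
173 []  [134, 133, 136, 137, 134, 132, 138, 130, 135, 138] 0.5425
176 [(223, 268)]  [106, 102, 104, 108, 110, 112, 113, 118, 121, 121] 0.544
179 [(219, 337)]  [101, 103, 101, 104, 99, 99, 102, 99, 99, 100] 0.5455
182 [(216, 341)]  [99, 99, 105, 103, 1
[... 691 characters left out ...]
5591
209 [(340, 349)] (np.int64(212), np.int64(339), 128) [106, 104, 111, 111, 111, 110, 115, 115, 107, 114] 0.5606
212 [(343, 349)] (np.int64(209), np.int64(341), 133) [119, 118, 118, 121, 117, 121, 117, 119, 120, 118] 0.5622
215 [(345, 348)] (np.int64(207), np.int64(343), 137) [134, 128, 131, 136, 137, 135, 132, 136, 133, 113] 0.5637
218 [] (np.int64(206), np.int64(343), 5) [13, 13, 17, 13, 16, 12, 15, 18, 12, 11] 0.5653
221 []  [15, 10, 16, 17, 9, 17, 16, 15, 14, 11] 0.5669
224 []  [14, 14, 8, 8, 15, 14, 11, 19, 11, 11] 0.5685
227 []  [7, 17, 15, 17, 14, 18, 11, 18, 13, 10] 0.5701
230 []  [15, 15, 11, 8, 11, 13, 16, 14, 15, 9] 0.5717
233 []  [18, 16, 13, 15, 12, 12, 19, 16, 19, 14] 0.5733
```

play_rows(
  motion=[
    [0.05,-0.001,0.0007,0,0,0,0.003],
    [0.05,-0.002,0.0014,0,0,0,0.006],
    [0.05,-0.0035,0.0021,0.002,0,0,0.008],
    [0.05,-0.0035,0.0021,0.007,0,0,0.008],
    [0.05,-0.0035,0.0021,0.012,0,0,0.008],
    [0.05,-0.0035,0.0021,0.0155,0,0,0.008],
    [0.05,-0.0035,0.0021,0.0155,0,0,0.008],
    [0.05,-0.0035,0.0021,0.0155,0,0,0.008],
  ],
)

```text
clock: 45.25
tool_pos: [0.5901, 0.1302, 0.0125]
orientation: [3.141, -0.001, 3.139]
ft_force: [-0.9, 0.1, -2.4]
opening: 0.646
finger_force: 48.6
```

Run:
```python
from h import *
T=pose(); s=monitor.observe(); print(s['tool_pos'],s['orientation'],s['ft_force'])
a=camera('wrist'); cv2.imwrite('pics/w13.png',a); h=cv2.cvtColor(a,cv2.COLOR_BGR2HSV)
for r in range(178,226,2):
    m=(h[r,:,0]>15)&(h[r,:,0]<33)&(h[r,:,1]>110); c=np.where(m)[0]; c=c[(c>170)&(c<400)]
    e=np.where(np.diff(c)>1)[0] if len(c) else []
    o=(h[r,:,0]<14)&(h[r,:,0]>3)&(h[r,:,1]>150)&(a[r].max(axis=1)>50); oc=np.where(o)[0]; oc=oc[(oc>170)&(oc<400)]
    print(r,[(int(g[0]),int(g[-1])) for g in np.split(c,np.array(e,int)+1) if len(g)>2], (oc.min(),oc.max(),len(oc)) if len(oc)>3 else '', px2w('wrist',[(278,r)],[.043],T)[0,0].round(4),px2w('wrist',[(278,r)],[T[2,3]+.0495],T)[0,0].round(4))
```

```text
[0.59009504 0.13021725 0.01251624] [ 3.14092989e+00 -5.53564013e-04  3.13945497e+00] [-0.8812882   0.10818185 -2.37608116]
178 [(210, 339)]  0.5454 0.5423
180 [(207, 342)]  0.5463 0.543
182 [(205, 344)]  0.5472 0.5438
184 [(201, 347)]  0.5481 0.5445
186 [(198, 351)]  0.549 0.5453
188 [(196, 352)]  0.5499 0.5461
190 [(195, 354)]  0.5507 0.5468
192 [(195, 355)]  0.5516 0.5476
194 [(196, 355)]  0.5525 0.5484
196 [(196, 354)]  0.5534 0.5491
198 [(196, 237), (243, 249), (254, 256), (258, 262), (264, 281), (283, 354)]  0.5543 0.5499
200 [(196, 237), (313, 354)]  0.5553 0.5507
202 [(196, 237), (314, 354)]  0.5562 0.5515
204 [(196, 236), (314, 354)]  0.5571 0.5523
206 [(197, 212), (337, 354)]  0.558 0.553
208 [(197, 211), (338, 354)] (np.int64(251), np.int64(337), 81) 0.5589 0.5538
210 [(197, 209), (341, 353)] (np.int64(210), np.int64(339), 130) 0.5598 0.5546
212 [(197, 207), (343, 353)] (np.int64(208), np.int64(341), 134) 0.5608 0.5554
214 [(197, 205), (344, 353)] (np.int64(207), np.int64(342), 136) 0.5617 0.5562
216 [(197, 204), (345, 352)] (np.int64(205), np.int64(344), 140) 0.5626 0.557
218 [(348, 352)] (np.int64(205), np.int64(344), 7) 0.5636 0.5578
220 []  0.5645 0.5586
222 []  0.5655 0.5594
224 []  0.5664 0.5602
```

play_rows(
  motion=[
    [0.05,-0.0005,0,0.002,0,0,0],
    [0.05,-0.0005,0,0.004,0,0,0],
    [0.05,-0.0005,0,0.006,0,0,0],
    [0.05,-0.0005,0,0.008,0,0,0],
    [0.05,-0.0005,0,0.01,0,0,0],
    [0.05,-0.0005,0,0.012,0,0,0],
    [0.05,-0.0005,0,0.013,0,0,0],
    [0.05,-0.0005,0,0.013,0,0,0],
  ],
)

```text
clock: 46.1
tool_pos: [0.5906, 0.1303, -0.0005]
orientation: [3.141, -0.001, 3.139]
ft_force: [-0.6, 0.4, -2.7]
opening: 0.646
finger_force: 48.6
```

play_rows(
  motion=[
    [0.05,0,0,0.001,0,0,0],
    [0.05,0,0,0.002,0,0,0],
    [0.05,0,0,0.003,0,0,0],
    [0.05,0,0,0.004,0,0,0],
    [0.05,0,0,0.005,0,0,0],
    [0.05,0,0,0.006,0,0,0],
    [0.05,0,0,0.0065,0,0,0],
    [0.05,0,0,0.0065,0,0,0],
  ],
)

```text
clock: 46.9
tool_pos: [0.5908, 0.1303, -0.0068]
orientation: [3.141, -0.0, 3.139]
ft_force: [0.2, 0.6, -2.3]
opening: 0.648
finger_force: 48.7
```

Free of contact so far; the floor is about 1 mm below.

play_rows(
  motion=[
    [0.05,0,0,0.0003,0,0,0],
    [0.05,0,0,0.0006,0,0,0],
    [0.05,0,0,0.0009,0,0,0],
    [0.05,0,0,0.0012,0,0,0],
    [0.05,0,0,0.0014,0,0,0],
    [0.05,0,0,0.0014,0,0,0],
    [0.05,0,0,0.0014,0,0,0],
    [0.05,0,0,0.0014,0,0,0],
  ],
)

```text
clock: 47.7
tool_pos: [0.5913, 0.1304, -0.0068]
orientation: [3.141, 0.001, 3.139]
ft_force: [-3.8, 0.2, 14.2]
opening: 0.641
finger_force: 50.5
```

play_rows(
  motion=[
    [0.05,0,0,-0.0005,0,0,0],
    [0.05,0,0,-0.001,0,0,0],
    [0.056,0,0,-0.001,0,0,0],
    [0.06,0,0,-0.001,0,0,0],
    [0.065,0,0,-0.001,0,0,0],
    [0.07,0,0,-0.001,0,0,0],
    [0.07,0,0,-0.001,0,0,0],
    [0.07,0,0,-0.001,0,0,0],
  ],
  grip_force=20,
)

```text
clock: 48.5
tool_pos: [0.5907, 0.1303, -0.0073]
orientation: [3.141, -0.0, 3.139]
ft_force: [-0.0, 0.6, -0.0]
opening: 0.818
finger_force: 0.0
```

play_rows(
  motion=[
    [0.07,0,0,-0.005,0,0,0],
    [0.07,0,0,-0.015,0,0,0],
    [0.07,0,0,-0.03,0,0,0],
    [0.07,0,0,-0.05,0,0,0],
    [0.07,0,0,-0.075,0,0,0],
    [0.07,0,0,-0.1,0,0,0],
    [0.07,0,0,-0.12,0,0,0],
    [0.07,0,0,-0.12,0,0,0],
  ],
)

```text
clock: 49.3
tool_pos: [0.593, 0.1305, 0.1167]
orientation: [3.14, 0.006, 3.14]
ft_force: [0.6, 0.1, -0.1]
opening: 0.82
finger_force: 0.0
```

Run:
```python
from h import *
T=pose(); s=monitor.observe(); print(s['tool_pos'],s['orientation'],s['ft_force'],s['opening'])
a=camera('wrist'); cv2.imwrite('pics/w14.png',a); h=cv2.cvtColor(a,cv2.COLOR_BGR2HSV)
def show(m,z,n=40):
    k,l,st,c=cv2.connectedComponentsWithStats(m.astype(np.uint8))
    for i in range(1,k):
        if st[i,4]>n:
            x,y,w,hh,A=st[i]; P=px2w('wrist',[(x,y),(x+w,y),(x,y+hh),(x+w,y+hh)],[z]*4,T); print(st[i],cv2.minAreaRect(np.argwhere(l==i)[:,::-1].astype(np.float32))[2],P[:,:2].round(4).tolist())
print('yellow');show((h[...,0]>15)&(h[...,0]<33)&(h[...,1]>110),.043)
print('green');show((h[...,0]>50)&(h[...,0]<80)&(h[...,1]>120)&(h[...,2]>80),.042)
print('orange');show((h[...,0]<14)&(h[...,0]>3)&(h[...,1]>150)&(h[...,2]>50),.040)
```

```text
[0.59296009 0.13045691 0.11673036] [3.14030499 0.00566444 3.13957064] [ 0.64904464  0.11030877 -0.13604997] 0.8200568125347949
yellow
[ 229  153   92   23 1214] 0.6662000417709351 [[0.5467, 0.0961], [0.5468, 0.166], [0.5643, 0.0953], [0.5645, 0.1666]]
[ 226  235   95  112 4622] 90.0 [[0.6129, 0.0908], [0.6131, 0.1685], [0.7229, 0.0854], [0.7232, 0.1731]]
[ 32 307   8   8  56] 90.0 [[0.6829, -0.0905], [0.6827, -0.0827], [0.6914, -0.0926], [0.6912, -0.0847]]
green
[256 283  40   7 242] 90.0 [[0.6573, 0.1144], [0.6574, 0.1489], [0.6641, 0.1143], [0.6642, 0.149]]
[261 326  48  20 916] 90.0 [[0.7008, 0.118], [0.701, 0.1614], [0.7226, 0.1177], [0.7228, 0.1621]]
orange
[239 165  71  10 250] 2.4540319442749023 [[0.5562, 0.103], [0.5563, 0.1582], [0.564, 0.1028], [0.5642, 0.1584]]
```

The pack lies between the guides, its centre within about 1 mm of the bay's centreline and its height matching the floor, and the fingers are clear. Handing in.

```bash
python3 -c "
from plant import robot
print(robot.job_done())"
```

```text
the job is handed in; nothing more can be done
None
```

The battery pack is out of the dock and lying in the logger's bay, contacts towards its head; I handed the job in at about 49 s, and no verdict came back. One detour: the last joint's limit meant I had to lay the pack on the dock's rails and re-grip it half-turned.

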